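# Stroke-test plug-in relays, load the sound ones, power up the rack

### The job

Test every relay on the bench by pushing its orange plunger down as far as it will go. Plug each relay whose plunger goes all the way in fully home into a socket of the grey test rack, and stand any whose plunger sticks part-way upright on the floor of the red reject tray. Only when all the relays are in their places, throw the rack's power lever fully over to on (away from the robot), leaving every plunger pushed in and without disturbing the multimeter, the blue case or the screwdriver.

Things in the scene. Friction and masses are not known exactly. Their poses are not given: they have to be found in the camera images.
- relay1: A plug-in relay, 0.25 kg, heavy-footed: block 60 mm (own x) by 50 mm (own y), 36 mm high, black below with a clear cover showing a copper coil and a white top plate, on a grey plug foot 52 x 42 mm and 14 mm high (so 50 mm to the top of the white top plate). All relays look alike. Origin: centre of the foot's underside; own z up. It stands on the bench; may be absent (None).
- relay1_plunger (a joint): Orange test plunger, 18 mm across, in the middle of the white top plate; slides straight down. Value: m pushed in. At 0 it stands 14 mm above the plate (top 64 mm above the relay's origin). A sound one goes in 12 mm (2 mm left standing); one that sticks jams solid well before that. About 4 N of friction, no spring: it stays where it is left.
- relay2: A plug-in relay, 0.25 kg, heavy-footed: block 60 mm (own x) by 50 mm (own y), 36 mm high, black below with a clear cover showing a copper coil and a white top plate, on a grey plug foot 52 x 42 mm and 14 mm high (so 50 mm to the top of the white top plate). All relays look alike. Origin: centre of the foot's underside; own z up. It stands on the bench; may be absent (None).
- relay2_plunger (a joint): Orange test plunger, 18 mm across, in the middle of the white top plate; slides straight down. Value: m pushed in. At 0 it stands 14 mm above the plate (top 64 mm above the relay's origin). A sound one goes in 12 mm (2 mm left standing); one that sticks jams solid well before that. About 4 N of friction, no spring: it stays where it is left.
- relay3: A plug-in relay, 0.25 kg, heavy-footed: block 60 mm (own x) by 50 mm (own y), 36 mm high, black below with a clear cover showing a copper coil and a white top plate, on a grey plug foot 52 x 42 mm and 14 mm high (so 50 mm to the top of the white top plate). All relays look alike. Origin: centre of the foot's underside; own z up. It stands on the bench; may be absent (None).
- relay3_plunger (a joint): Orange test plunger, 18 mm across, in the middle of the white top plate; slides straight down. Value: m pushed in. At 0 it stands 14 mm above the plate (top 64 mm above the relay's origin). A sound one goes in 12 mm (2 mm left standing); one that sticks jams solid well before that. About 4 N of friction, no spring: it stays where it is left.
- relay4: A plug-in relay, 0.25 kg, heavy-footed: block 60 mm (own x) by 50 mm (own y), 36 mm high, black below with a clear cover showing a copper coil and a white top plate, on a grey plug foot 52 x 42 mm and 14 mm high (so 50 mm to the top of the white top plate). All relays look alike. Origin: centre of the foot's underside; own z up. It stands on the bench; may be absent (None).
- relay4_plunger (a joint): Orange test plunger, 18 mm across, in the middle of the white top plate; slides straight down. Value: m pushed in. At 0 it stands 14 mm above the plate (top 64 mm above the relay's origin). A sound one goes in 12 mm (2 mm left standing); one that sticks jams solid well before that. About 4 N of friction, no spring: it stays where it is left.
- relay5: A plug-in relay, 0.25 kg, heavy-footed: block 60 mm (own x) by 50 mm (own y), 36 mm high, black below with a clear cover showing a copper coil and a white top plate, on a grey plug foot 52 x 42 mm and 14 mm high (so 50 mm to the top of the white top plate). All relays look alike. Origin: centre of the foot's underside; own z up. It stands on the bench; may be absent (None).
- relay5_plunger (a joint): Orange test plunger, 18 mm across, in the middle of the white top plate; slides straight down. Value: m pushed in. At 0 it stands 14 mm above the plate (top 64 mm above the relay's origin). A sound one goes in 12 mm (2 mm left standing); one that sticks jams solid well before that. About 4 N of friction, no spring: it stays where it is left.
- relay6: A plug-in relay, 0.25 kg, heavy-footed: block 60 mm (own x) by 50 mm (own y), 36 mm high, black below with a clear cover showing a copper coil and a white top plate, on a grey plug foot 52 x 42 mm and 14 mm high (so 50 mm to the top of the white top plate). All relays look alike. Origin: centre of the foot's underside; own z up. It stands on the bench; may be absent (None).
- relay6_plunger (a joint): Orange test plunger, 18 mm across, in the middle of the white top plate; slides straight down. Value: m pushed in. At 0 it stands 14 mm above the plate (top 64 mm above the relay's origin). A sound one goes in 12 mm (2 mm left standing); one that sticks jams solid well before that. About 4 N of friction, no spring: it stays where it is left.
- rack_hole0 (a point): Centre of the mouth of socket 0, level with the rack's top face. Socket: a rectangular hole 55 mm (along the point's x) by 45 mm (its y), 18 mm deep, chamfered 2 mm; a relay foot goes in either way round (half turn) and the relay's shoulders then rest on the rack, its origin 14 mm below this point. Any relay fits any socket.
- rack_hole1 (a point): Centre of the mouth of socket 1, level with the rack's top face. Socket: a rectangular hole 55 mm (along the point's x) by 45 mm (its y), 18 mm deep, chamfered 2 mm; a relay foot goes in either way round (half turn) and the relay's shoulders then rest on the rack, its origin 14 mm below this point. Any relay fits any socket.
- rack_hole2 (a point): Centre of the mouth of socket 2, level with the rack's top face. Socket: a rectangular hole 55 mm (along the point's x) by 45 mm (its y), 18 mm deep, chamfered 2 mm; a relay foot goes in either way round (half turn) and the relay's shoulders then rest on the rack, its origin 14 mm below this point. Any relay fits any socket.
- rack_hole3 (a point): Centre of the mouth of socket 3, level with the rack's top face. Socket: a rectangular hole 55 mm (along the point's x) by 45 mm (its y), 18 mm deep, chamfered 2 mm; a relay foot goes in either way round (half turn) and the relay's shoulders then rest on the rack, its origin 14 mm below this point. Any relay fits any socket.
- rack: The test rack: grey fixed block 180 mm (own x) by 300 mm (own y), 22 mm high, with four sockets (2 by 2, pitch 85 mm along x and 95 mm along y, centres at x = +-42.5, y = 90 and -5 mm) and a power lever at its -y end (x 0, y -118 mm). Origin: centre of its underside.
- power (a joint): The rack's power lever, rad: 0 = off, leaning to the rack's -x; 1.0 = fully on, leaning to its +x; light (about 1 N) and stays where left. Axis along the rack's y, 44 mm above the rack's origin, at rack x 0, y -118 mm; black housing 70 x 50 mm, 25 mm high on the rack's top.
- power_tip (a point): Centre of the red ball, 26 mm across, at the end of the power lever, 80 mm from its axis.
- reject: The red reject tray, fixed: 170 mm (own x) by 120 mm (own y), walls 4 mm thick and 15 mm high, floor 4 mm thick. Origin: centre of its underside.
- meter: Bystander: orange multimeter lying flat, 170 x 85 x 40 mm. Origin under its centre.
- case: Bystander: flat blue instrument case, 110 x 190 x 45 mm. Origin under its centre.
- driver: Bystander: screwdriver lying on the bench on the robot's side of the rack, 30 mm high at most.

How it is judged (in metres and radians):
On the way, in this order (a step that is already met when the one before it is completed fails the run):
1. every relay has been stroked and stands where it belongs, the power still off (value of joint each of relay1_plunger, relay3_plunger, relay4_plunger, relay6_plunger above 0.0105 m and ((horizontal distance between relay1 and rack_hole0 below 0.005 m and z of relay1 in the frame of rack_hole0 below -0.0105 m) or (horizontal distance between relay1 and rack_hole1 below 0.005 m and z of relay1 in the frame of rack_hole1 below -0.0105 m) or (horizontal distance between relay1 and rack_hole2 below 0.005 m and z of relay1 in the frame of rack_hole2 below -0.0105 m) or (horizontal distance between relay1 and rack_hole3 below 0.005 m and z of relay1 in the frame of rack_hole3 below -0.0105 m)) and angle between each of relay1, relay3, relay4, relay6's own z axis and vertical below 0.07 rad and linear speed of each of relay1, relay3, relay4, relay6, relay2, relay5 below 0.02 m/s and ((horizontal distance between relay3 and rack_hole0 below 0.005 m and z of relay3 in the frame of rack_hole0 below -0.0105 m) or (horizontal distance between relay3 and rack_hole1 below 0.005 m and z of relay3 in the frame of rack_hole1 below -0.0105 m) or (horizontal distance between relay3 and rack_hole2 below 0.005 m and z of relay3 in the frame of rack_hole2 below -0.0105 m) or (horizontal distance between relay3 and rack_hole3 below 0.005 m and z of relay3 in the frame of rack_hole3 below -0.0105 m)) and ((horizontal distance between relay4 and rack_hole0 below 0.005 m and z of relay4 in the frame of rack_hole0 below -0.0105 m) or (horizontal distance between relay4 and rack_hole1 below 0.005 m and z of relay4 in the frame of rack_hole1 below -0.0105 m) or (horizontal distance between relay4 and rack_hole2 below 0.005 m and z of relay4 in the frame of rack_hole2 below -0.0105 m) or (horizontal distance between relay4 and rack_hole3 below 0.005 m and z of relay4 in the frame of rack_hole3 below -0.0105 m)) and ((horizontal distance between relay6 and rack_hole0 below 0.005 m and z of relay6 in the frame of rack_hole0 below -0.0105 m) or (horizontal distance between relay6 and rack_hole1 below 0.005 m and z of relay6 in the frame of rack_hole1 below -0.0105 m) or (horizontal distance between relay6 and rack_hole2 below 0.005 m and z of relay6 in the frame of rack_hole2 below -0.0105 m) or (horizontal distance between relay6 and rack_hole3 below 0.005 m and z of relay6 in the frame of rack_hole3 below -0.0105 m)) and value of joint each of relay2_plunger, relay5_plunger above 0.004 m and x of relay2 in the frame of reject between -0.066 and 0.066 m and y of relay2 in the frame of reject between -0.046 and 0.046 m and z of relay2 in the frame of reject between -0.002 and 0.012 m and angle between each of relay2, relay5's own z axis and vertical below 0.1 rad and x of relay5 in the frame of reject between -0.066 and 0.066 m and y of relay5 in the frame of reject between -0.046 and 0.046 m and z of relay5 in the frame of reject between -0.002 and 0.012 m and value of joint power below 0.5 rad), for 0.2 s.
2. the power lever is on (value of joint power above 0.85 rad), for 0.2 s.
At the end, for the whole second after the job is handed in: Sound relays: plunger in over 10.5 mm, origin within 5 mm of a socket's centre and over 10.5 mm below its mouth, tilt < 0.07 rad. Sticking ones: plunger at its jam (over 4 mm), upright (< 0.1 rad) on the reject tray's floor. All at rest, power lever past 0.85 rad (value of joint each of relay1_plunger, relay3_plunger, relay4_plunger, relay6_plunger above 0.0105 m and ((horizontal distance between relay1 and rack_hole0 below 0.005 m and z of relay1 in the frame of rack_hole0 below -0.0105 m) or (horizontal distance between relay1 and rack_hole1 below 0.005 m and z of relay1 in the frame of rack_hole1 below -0.0105 m) or (horizontal distance between relay1 and rack_hole2 below 0.005 m and z of relay1 in the frame of rack_hole2 below -0.0105 m) or (horizontal distance between relay1 and rack_hole3 below 0.005 m and z of relay1 in the frame of rack_hole3 below -0.0105 m)) and angle between each of relay1, relay3, relay4, relay6's own z axis and vertical below 0.07 rad and linear speed of each of relay1, relay3, relay4, relay6, relay2, relay5 below 0.02 m/s and ((horizontal distance between relay3 and rack_hole0 below 0.005 m and z of relay3 in the frame of rack_hole0 below -0.0105 m) or (horizontal distance between relay3 and rack_hole1 below 0.005 m and z of relay3 in the frame of rack_hole1 below -0.0105 m) or (horizontal distance between relay3 and rack_hole2 below 0.005 m and z of relay3 in the frame of rack_hole2 below -0.0105 m) or (horizontal distance between relay3 and rack_hole3 below 0.005 m and z of relay3 in the frame of rack_hole3 below -0.0105 m)) and ((horizontal distance between relay4 and rack_hole0 below 0.005 m and z of relay4 in the frame of rack_hole0 below -0.0105 m) or (horizontal distance between relay4 and rack_hole1 below 0.005 m and z of relay4 in the frame of rack_hole1 below -0.0105 m) or (horizontal distance between relay4 and rack_hole2 below 0.005 m and z of relay4 in the frame of rack_hole2 below -0.0105 m) or (horizontal distance between relay4 and rack_hole3 below 0.005 m and z of relay4 in the frame of rack_hole3 below -0.0105 m)) and ((horizontal distance between relay6 and rack_hole0 below 0.005 m and z of relay6 in the frame of rack_hole0 below -0.0105 m) or (horizontal distance between relay6 and rack_hole1 below 0.005 m and z of relay6 in the frame of rack_hole1 below -0.0105 m) or (horizontal distance between relay6 and rack_hole2 below 0.005 m and z of relay6 in the frame of rack_hole2 below -0.0105 m) or (horizontal distance between relay6 and rack_hole3 below 0.005 m and z of relay6 in the frame of rack_hole3 below -0.0105 m)) and value of joint each of relay2_plunger, relay5_plunger above 0.004 m and x of relay2 in the frame of reject between -0.066 and 0.066 m and y of relay2 in the frame of reject between -0.046 and 0.046 m and z of relay2 in the frame of reject between -0.002 and 0.012 m and angle between each of relay2, relay5's own z axis and vertical below 0.1 rad and x of relay5 in the frame of reject between -0.066 and 0.066 m and y of relay5 in the frame of reject between -0.046 and 0.046 m and z of relay5 in the frame of reject between -0.002 and 0.012 m and value of joint power above 0.85 rad); the robot touches nothing.
It fails at once if a bystander (multimeter, case or screwdriver) was moved over 30 mm (distance of any of meter, case, driver from where it was at the start of the episode above 0.03 m).
Of relay1, relay2, relay3, relay4, relay5, relay6 only 4 to 6 are there at a start; the rules pass over those that are not, and their reading is None.
At some moment in a run one of relay1, relay2, relay3, relay4, relay5, relay6 may be knocked a few centimetres aside while the robot is not near it.
Once in a run the grip may slacken for a moment while it holds something.
It also fails if it takes over 210 s, if anything falls off the work surface, if the arm or the gripper's body presses on something with over 40 N, if the wrist force passes 120 N, or if a joint passes its speed limit or range.

### The arm

A 6-joint arm with a two-finger parallel gripper is mounted at the origin on the work surface. World frame = base frame: x ahead of the robot, y to its left, z up, the work surface at z = 0. Lengths are in m, angles in degrees, forces in N, time in s.
With the tool pointing down it reaches from about 0.4 to 0.825 m from the base axis. Payload 7 kg.
Tool frame: the origin (TCP) lies on the centre line of the jaws, within the pads' length; the fingertips stand 14 mm ahead of it and the grasp point (between the pads) lies 5 mm behind it; z points along the fingers, y is the line along which they close (so a half turn about z gives the same grasp; the last joint's range is limited). The gripper opens to 88 mm and grips with 3 to 60 N. Pads are 19 mm wide; open, the fingers measure 130 mm over their backs; the gripper's body (78 mm by 193 mm) begins 47 mm behind the grasp point.
Start: joints at [90.247, 20.546, 0.682, 0, -70.136, -16.507], TCP at [0.189, 0.648, 0.241] pointing down, gripper open.
Joint ranges: [-176.03, 176.03], [-82.01, 121.73], [-58.28, 71.71], [-173.87, 95.51], [-174.79, -0.11], [-173.66, 173.66]. Speed limits (degrees/s): [136.94, 136.94, 172.46, 180, 180, 180].

### API

Orientations are given as [roll, pitch, yaw] about the fixed x, y, z axes, in that order (R = Rz(yaw) Ry(pitch) Rx(roll)).
In Python, from plant import r gives the robot as it stands.
- The arm moves only by the tool send_rows, never from a script. Its argument "steps" is a list of rows, each an object with "dp": the shift along the tool's x, y, z in mm, a list of three; "roll": the turn about the tool's z in rad; "jaw": the opening in per cent of the stroke, from 0 (shut) to 100 (fully open). In form: [{"dp": [tx, ty, tz], "roll": roll, "jaw": jaw}, ...]. A call has 1 to 5 rows; each row is the pose to reach, as a shift and turn from the pose commanded when the call began, along the tool's axes at that moment; what a row does not reach only later rows make up. A row lasts 1/8 s, in which the tool goes at most 62.5 mm and 10.7 degrees, less where a joint would pass 70% of its speed; a pose out of reach is approached as far as the arm can. A call with a gripper value outside its range is refused whole. The fingers move at their own pace and stop on an object; "newtons" is the grip in N (left out, the last holds). Time passes only in rows, so rows that repeat a pose let the fingers close. It gives the time, the measured TCP pose, the force, the opening and the grip force at its end, in the units of the state.
- r.get_state(): the state, without advancing time (a new reading comes with each control period).
- r.capture(name): name is "scene" or "top" or "wrist"; returns a dict with "image" (420x560x3 uint8, blue, green, red), "K" (3x3 intrinsics, pixels), "rvec" (rotation vector, rad) and "tvec" (3), from world to camera coordinates, as OpenCV has them. Camera axes: x right, y down, z forward; pixel columns grow to the right and rows downward; lengths in m; the calibration is good to about 2 mm. A picture is of the moment at which its call begins. There is no depth.
- r.close_job(): hands the job in; it is judged then, once.
The state is a dict: "time_s": time; "joints": joint angles; "qd": joint speeds; "joint_torque": joint torques, N m; "tcp_pos": TCP position; "eef_rot": TCP orientation; "contact_force": force on the tool from outside, world axes, zero at the start; "moment": the same for the moment, N m; "gripper_width": finger opening in m; "gripper_force": force on a finger pad.
Only numpy, scipy, OpenCV 4.12 (cv2) and the standard library are available. Lean on these libraries where they do the work, as an engineer would, in place of code of your own. Each camera call takes 0.05 s, during which the arm holds its last target. There are 200 camera calls.

## Working session

There is one attempt and no reset: what is moved stays moved. The work goes in short steps, Python scripts to look and compute and a tool call to move; the robot and the scene stay as the last step left them, time stands still between calls to the robot, and variables do not carry over. Pictures are saved under pics/ and viewed, at most 14 in all, crops included, and the job is handed in when it is done.

Besides the shell and the picture viewer there is one more tool, called after "Emit:" in YAML: its name, and indented under it one key for each argument. send_rows: Moves the arm, as the interface text tells. Its arguments: {"type":"object","properties":{"steps":{"type":"array","items":{"type":"object","properties":{"dp":{"type":"array","items":{"type":"number"}},"roll":{"type":"number"},"jaw":{"type":"number"}}}},"newtons":{"type":"number"}},"required":["steps"]}

```bash
ls; mkdir -p pics; python3 - <<'E'
from plant import r
import cv2
s=r.get_state();print({k:s[k] for k in('time_s','tcp_pos','eef_rot','contact_force','gripper_width')})
for n in('top','scene'):
    c=r.capture(n);cv2.imwrite(f'pics/{n}0.png',c['image']);print(n,c['K'],c['rvec'],c['tvec'])
E
```

```text
pics
{'time_s': 0.0, 'tcp_pos': array([0.18886928, 0.64753514, 0.23962167]), 'eef_rot': array([ 1.79904413e+02, -7.92951825e-03, -1.62668666e+01]), 'contact_force': array([-0.36533989, -0.65468585, -0.71952378]), 'gripper_width': 0.08736242709871692}
top [[493.59470767   0.         271.2700195 ]
 [  0.         493.59470767 209.19554044]
 [  0.           0.           1.        ]] [ 2.13580478 -2.1780909   0.13967831] [-0.00485895  0.53954441  1.15590467]
scene [[389.27835248   0.         282.35289531]
 [  0.         389.27835248 209.55688571]
 [  0.           0.           1.        ]] [ 1.26701932  2.19152146 -1.01232257] [ 0.28779553 -0.23030093  1.47057657]
```

View pics/top0.png

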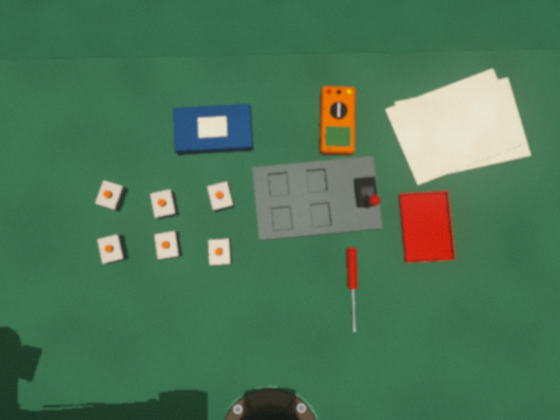

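View pics/scene0.png

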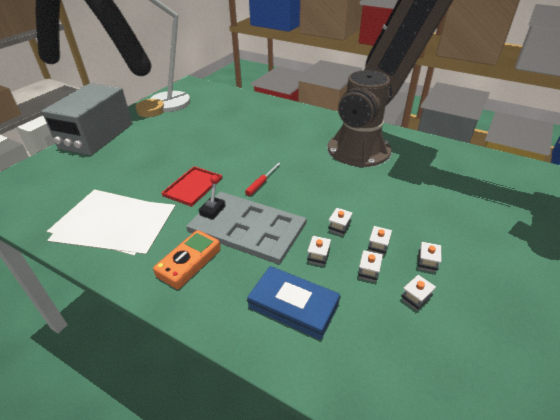

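```bash
cat > h.py <<'E'
import cv2,numpy as np
from plant import r
S=1000.  # px per m in rectified view
def rect(c,z,x0,x1,y0,y1,S=S):
    """rectified image of plane z: row = (x1-x)*S, col=(y1-y)*S"""
    w=np.array([[x1,y1,z],[x1,y0,z],[x0,y0,z],[x0,y1,z]])
    p,_=cv2.projectPoints(w,c['rvec'],c['tvec'],c['K'],None)
    W,H=(y1-y0)*S,(x1-x0)*S
    M=cv2.getPerspectiveTransform(p.reshape(4,2).astype(np.float32),np.float32([[-.5,-.5],[W-.5,-.5],[W-.5,H-.5],[-.5,H-.5]]))
    return cv2.warpPerspective(c['image'],M,(int(round(W)),int(round(H))),flags=cv2.INTER_CUBIC)
def blobs(mask,x1,y1,amin,amax,S=S):
    out=[]
    for k in cv2.findContours(mask,cv2.RETR_EXTERNAL,cv2.CHAIN_APPROX_NONE)[0]:
        (u,v),(a,b),t=cv2.minAreaRect(k)
        if amin<cv2.contourArea(k)/S/S*1e6<amax:
            if a<b:a,b,t=b,a,t+90
            # image dir (cos t, sin t) in (col,row) -> world (-sin t, -cos t)
            yaw=np.degrees(np.arctan2(-np.cos(np.radians(t)),-np.sin(np.radians(t))))
            out.append((x1-(v+.5)/S,y1-(u+.5)/S,(yaw+90)%180-90,a/S*1e3,b/S*1e3))
    return out
def white(im):
    h=cv2.cvtColor(im,cv2.COLOR_BGR2HSV); m=cv2.inRange(h,(0,0,140),(180,70,255))
    return cv2.morphologyEx(m,cv2.MORPH_OPEN,np.ones((9,9)))
def relays(c=None,z=.05):
    c=c or r.capture('top'); b=(.2,.85,-.45,.62)
    o=blobs(white(rect(c,z,*b)),b[1],b[3],1500,4500)
    return sorted(o,key=lambda q:(-round(q[1]/.08),q[0]))
E
python3 - <<'E'
from h import *
c=r.capture('top')
for q in relays(c): print(np.round(q,3))
b=(.2,.85,-.45,.62)
im=rect(c,.022,*b);h=cv2.cvtColor(im,cv2.COLOR_BGR2HSV)
g=cv2.inRange(h,(0,0,60),(180,60,170));g=cv2.morphologyEx(g,cv2.MORPH_CLOSE,np.ones((25,25)));g=cv2.morphologyEx(g,cv2.MORPH_OPEN,np.ones((35,35)))
print('rack',[np.round(q,3) for q in blobs(g,b[1],b[3],30000,80000)])
im=rect(c,.015,*b);h=cv2.cvtColor(im,cv2.COLOR_BGR2HSV)
m=cv2.inRange(h,(0,150,80),(8,255,255))|cv2.inRange(h,(172,150,80),(180,255,255))
print('tray',[np.round(q,3) for q in blobs(m,b[1],b[3],10000,40000)])
cv2.imwrite('pics/r1.png',rect(c,.022,.4,.7,-.3,.45))
c=r.capture('wrist');print(c['K'],c['rvec'],c['tvec']); cv2.imwrite('pics/w1.png',c['image'])
E
```

```text
[ 0.452  0.368 13.392 61.796 51.605]
[  0.581   0.373 -18.435  62.613  51.861]
[ 0.459  0.236  8.366 63.028 52.203]
[ 0.558  0.245 11.31  62.169 52.167]
[  0.743   0.125 -88.091  74.292  54.936]
[ 0.44   0.111  2.203 62.684 51.577]
[ 0.574  0.108 13.092 62.291 52.279]
rack [array([ 5.68000e-01, -1.27000e-01, -8.55030e+01,  3.01910e+02,
        1.83153e+02])]
tray [array([  0.493,  -0.392,   2.045, 169.606, 120.102])]
[[321.07063429   0.         279.08141468]
 [  0.         321.07063429 207.85075314]
 [  0.           0.           1.        ]] [-1.76039406  2.34634391  0.36534322] [ 0.67608919 -0.03672209  0.39167939]
```

View pics/r1.png

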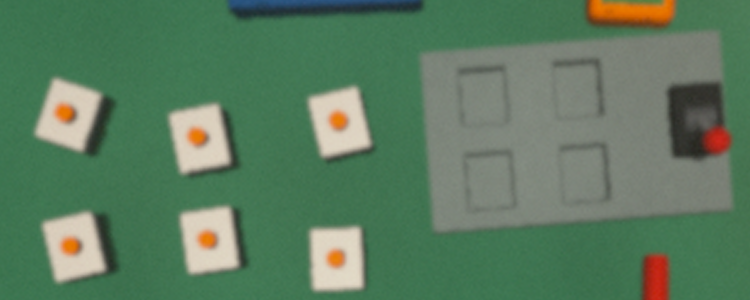

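View pics/w1.png

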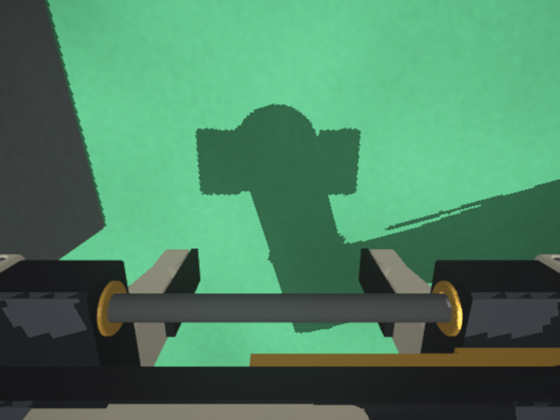

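```bash
cat >> h.py <<'E'
def angle(k):
    m=cv2.moments(cv2.convexHull(k));return .5*np.arctan2(2*m['mu11'],m['mu20']-m['mu02'])
def relays(c=None,z=.05):
    c=c or r.capture('top'); b=(.2,.85,-.5,.62);o=[]
    m=white(rect(c,z,*b))
    for k in cv2.findContours(m,cv2.RETR_EXTERNAL,cv2.CHAIN_APPROX_NONE)[0]:
        k=cv2.convexHull(k);a=cv2.contourArea(k)
        if not 2600<a<3800: continue
        q=cv2.moments(k);t=angle(k);yaw=np.degrees(np.arctan2(-np.cos(t),-np.sin(t)))
        o.append((b[1]-(q['m01']/a+.5)/S,b[3]-(q['m10']/a+.5)/S,(yaw+90)%180-90,a))
    return sorted(o,key=lambda q:(-round(q[1]/.08),q[0]))
def plan(*tg,start=None):
    """tool shifts (mm, rad) chain: targets (x,y,z,yaw or None); each from the previous target"""
    s=r.get_state();p=np.array(s['tcp_pos']);yaw=s['eef_rot'][2]
    print('t %.2f tcp'%s['time_s'],np.round(p,4),'yaw %.2f'%yaw,'rp',np.round(s['eef_rot'][:2],2),'w %.4f'%s['gripper_width'],'F',np.round(s['contact_force'],1))
    if start is not None: p=np.array(start[:3]);yaw=start[3]
    for t in tg:
        q=np.array(t[:3],float);y2=yaw if t[3] is None else t[3]
        a=np.radians(yaw);d=(q-p)*1e3
        print('dp',np.round([d[0]*np.cos(a)+d[1]*np.sin(a),d[0]*np.sin(a)-d[1]*np.cos(a),-d[2]],1),'roll %.3f'%np.radians(-((y2-yaw+180)%360-180)))
        p,yaw=q,y2
E
python3 - <<'E'
from h import *
R=relays()
for q in R: print(np.round(q,4))
z=.1
plan(*[(R[i][0],R[i][1],z,None) for i in (0,1,3,2,4,5)])
E
```

```text
[4.52100e-01 3.67900e-01 1.35035e+01 3.10350e+03]
[ 5.8100e-01  3.7330e-01 -1.8502e+01  3.1370e+03]
[4.5850e-01 2.3540e-01 6.3539e+00 3.1855e+03]
[5.5820e-01 2.4520e-01 9.6614e+00 3.1600e+03]
[4.3980e-01 1.1060e-01 7.8480e-01 3.1445e+03]
[5.74100e-01 1.08300e-01 1.35261e+01 3.16250e+03]
t 0.25 tcp [0.189  0.6478 0.2401] yaw -16.26 rp [179.96  -0.  ] w 0.0876 F [ 0.2 -0.1 -0. ]
dp [331.  195.1 140.1] roll -0.000
dp [122.2 -41.3  -0. ] roll -0.000
dp [ 14.  129.3  -0. ] roll -0.000
dp [-93.   37.3  -0. ] roll -0.000
dp [ 17. 125.  -0.] roll -0.000
dp [129.6 -35.3  -0. ] roll -0.000
```

Emit:
send_rows:
  steps:
    - {"dp":[50,29,0],"roll":0,"jaw":0}
    - {"dp":[100,59,0],"roll":0,"jaw":0}
    - {"dp":[150,88,0],"roll":0,"jaw":0}
    - {"dp":[200,118,0],"roll":0,"jaw":0}
    - {"dp":[250,147,0],"roll":0,"jaw":0}
  newtons: 20

```text
time_s: 0.88
tcp_pos: [0.3888, 0.4353, 0.2407]
eef_rot: [-180.0, -0.0, -16.2]
contact_force: [1.4, 0.1, -0.5]
gripper_width: 0.0433
gripper_force: 0.0
```

Emit:
send_rows:
  steps:
    - {"dp":[50,30,0],"roll":0,"jaw":0}
    - {"dp":[81,48,40],"roll":0,"jaw":0}
    - {"dp":[81,48,100],"roll":0,"jaw":0}
    - {"dp":[81,48,140],"roll":0,"jaw":0}
    - {"dp":[81,48,140],"roll":0,"jaw":0}

```text
time_s: 1.5
tcp_pos: [0.451, 0.366, 0.0977]
eef_rot: [179.6, 0.1, -16.3]
contact_force: [-0.7, -0.4, 0.2]
gripper_width: 0.0009
gripper_force: 0.0
```

```bash
python3 - <<'E'
from h import *
plan((.4521,.3679,.085,None))
c=r.capture('wrist');cv2.imwrite('pics/w2.png',c['image'])
for p in ([.4521,.3679,.064],):print(cv2.projectPoints(np.array([p]),c['rvec'],c['tvec'],c['K'],None)[0])
E
```

```text
t 1.50 tcp [0.451  0.366  0.0977] yaw -16.30 rp [1.7964e+02 1.2000e-01] w 0.0009 F [-0.7 -0.4  0.2]
dp [ 0.6 -2.1 12.7] roll -0.000
[[[277.93455178 249.43854938]]]
```

View pics/w2.png

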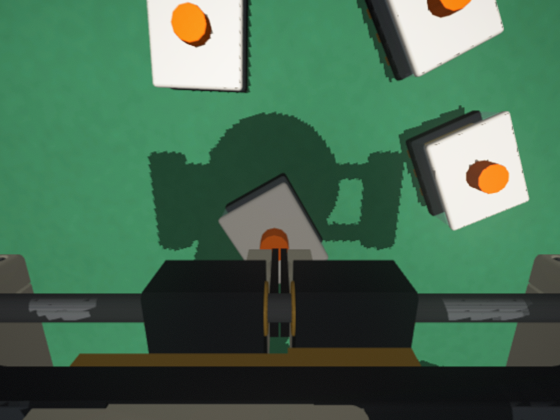

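Emit:
send_rows:
  steps:
    - {"dp":[0,-1,15],"roll":0,"jaw":0}
    - {"dp":[0,-1,24],"roll":0,"jaw":0}
    - {"dp":[0,-1,26],"roll":0,"jaw":0}
    - {"dp":[0,-1,27],"roll":0,"jaw":0}
    - {"dp":[0,-1,27],"roll":0,"jaw":0}

```text
time_s: 2.17
tcp_pos: [0.4528, 0.3697, 0.0742]
eef_rot: [-179.9, -0.0, -16.2]
contact_force: [-0.9, 2.0, 3.9]
gripper_width: 0.0003
gripper_force: 2.0
```

Emit:
send_rows:
  steps:
    - {"dp":[0,0,1],"roll":0,"jaw":0}
    - {"dp":[0,0,2],"roll":0,"jaw":0}
    - {"dp":[0,0,2],"roll":0,"jaw":0}

```text
time_s: 2.55
tcp_pos: [0.4527, 0.3693, 0.0717]
eef_rot: [-180.0, -0.0, -16.3]
contact_force: [0.8, 2.8, 4.0]
gripper_width: 0.0002
gripper_force: 1.9
```

Emit:
send_rows:
  steps:
    - {"dp":[0,0,1],"roll":0,"jaw":0}
    - {"dp":[0,0,2],"roll":0,"jaw":0}
    - {"dp":[0,0,3],"roll":0,"jaw":0}
    - {"dp":[0,0,3],"roll":0,"jaw":0}

```text
time_s: 3.05
tcp_pos: [0.4526, 0.3691, 0.0685]
eef_rot: [-180.0, -0.0, -16.3]
contact_force: [2.0, 2.3, 3.4]
gripper_width: 0.0006
gripper_force: 1.7
```

Emit:
send_rows:
  steps:
    - {"dp":[0,0,1],"roll":0,"jaw":0}
    - {"dp":[0,0,2],"roll":0,"jaw":0}
    - {"dp":[0,0,3],"roll":0,"jaw":0}
    - {"dp":[0,0,3],"roll":0,"jaw":0}

```text
time_s: 3.55
tcp_pos: [0.4527, 0.3697, 0.0662]
eef_rot: [-179.9, -0.0, -16.2]
contact_force: [-0.8, 2.6, 9.5]
gripper_width: 0.0006
gripper_force: 4.3
```

Emit:
send_rows:
  steps:
    - {"dp":[0,0,-30],"roll":0,"jaw":0}
    - {"dp":[50,-16,-32],"roll":0,"jaw":0}
    - {"dp":[100,-32,-32],"roll":0,"jaw":0}
    - {"dp":[122,-40,-25],"roll":0,"jaw":0}
    - {"dp":[122,-40,-20],"roll":0,"jaw":0}

```text
time_s: 4.18
tcp_pos: [0.5807, 0.3713, 0.083]
eef_rot: [179.8, 0.1, -16.4]
contact_force: [-0.6, -0.9, 0.1]
gripper_width: 0.0003
gripper_force: 0.0
```

Emit:
send_rows:
  steps:
    - {"dp":[0,0,7],"roll":0,"jaw":0}
    - {"dp":[0,0,10],"roll":0,"jaw":0}
    - {"dp":[0,0,12],"roll":0,"jaw":0}
    - {"dp":[0,0,14],"roll":0,"jaw":0}
    - {"dp":[0,0,14],"roll":0,"jaw":0}

```text
time_s: 4.8
tcp_pos: [0.5803, 0.3733, 0.0717]
eef_rot: [180.0, 0.0, -16.3]
contact_force: [-3.2, -1.4, 2.8]
gripper_width: 0.0004
gripper_force: 1.9
```

Emit:
send_rows:
  steps:
    - {"dp":[0,0,2],"roll":0,"jaw":0}
    - {"dp":[0,0,4],"roll":0,"jaw":0}
    - {"dp":[0,0,6],"roll":0,"jaw":0}
    - {"dp":[0,0,6.5],"roll":0,"jaw":0}
    - {"dp":[0,0,6.5],"roll":0,"jaw":0}

```text
time_s: 5.42
tcp_pos: [0.5805, 0.373, 0.0666]
eef_rot: [180.0, -0.0, -16.2]
contact_force: [-7.3, -3.5, 15.2]
gripper_width: 0.0003
gripper_force: 7.8
```

Emit:
send_rows:
  steps:
    - {"dp":[0,0,-30],"roll":0,"jaw":0}
    - {"dp":[6,50,-32],"roll":0,"jaw":0}
    - {"dp":[12,100,-32],"roll":0,"jaw":0}
    - {"dp":[14,129,-25],"roll":0,"jaw":0}
    - {"dp":[14,129,-20],"roll":0,"jaw":0}

```text
time_s: 6.05
tcp_pos: [0.558, 0.2439, 0.0849]
eef_rot: [-180.0, -0.0, -16.4]
contact_force: [-0.4, 1.8, 0.0]
gripper_width: 0.0003
gripper_force: 0.0
```

Emit:
send_rows:
  steps:
    - {"dp":[0,0,7],"roll":0,"jaw":0}
    - {"dp":[0,0,10],"roll":0,"jaw":0}
    - {"dp":[0,0,12],"roll":0,"jaw":0}
    - {"dp":[0,0,14],"roll":0,"jaw":0}
    - {"dp":[0,0,14],"roll":0,"jaw":0}

```text
time_s: 6.68
tcp_pos: [0.5585, 0.2461, 0.0712]
eef_rot: [-180.0, -0.0, -16.2]
contact_force: [1.9, 0.3, 3.4]
gripper_width: 0.0008
gripper_force: 1.3
```

Emit:
send_rows:
  steps:
    - {"dp":[0,0,2],"roll":0,"jaw":0}
    - {"dp":[0,0,4],"roll":0,"jaw":0}
    - {"dp":[0,0,6],"roll":0,"jaw":0}
    - {"dp":[0,0,6.5],"roll":0,"jaw":0}
    - {"dp":[0,0,6.5],"roll":0,"jaw":0}

```text
time_s: 7.3
tcp_pos: [0.5589, 0.2462, 0.0662]
eef_rot: [-179.9, -0.1, -16.2]
contact_force: [-0.6, 1.1, 13.7]
gripper_width: 0.0001
gripper_force: 7.1
```

Emit:
send_rows:
  steps:
    - {"dp":[0,0,-30],"roll":0,"jaw":0}
    - {"dp":[-45,18,-32],"roll":0,"jaw":0}
    - {"dp":[-93,38,-30],"roll":0,"jaw":0}
    - {"dp":[-93,38,-22],"roll":0,"jaw":0}
    - {"dp":[-93,38,-20],"roll":0,"jaw":0}

```text
time_s: 7.92
tcp_pos: [0.4573, 0.2347, 0.0839]
eef_rot: [179.9, 0.1, -16.2]
contact_force: [0.5, -0.2, -1.3]
gripper_width: 0.0001
gripper_force: 0.0
```

Emit:
send_rows:
  steps:
    - {"dp":[0,0,7],"roll":0,"jaw":0}
    - {"dp":[0,0,10],"roll":0,"jaw":0}
    - {"dp":[0,0,12],"roll":0,"jaw":0}
    - {"dp":[0,0,14],"roll":0,"jaw":0}
    - {"dp":[0,0,14],"roll":0,"jaw":0}

```text
time_s: 8.55
tcp_pos: [0.459, 0.2354, 0.0729]
eef_rot: [-179.9, -0.1, -16.2]
contact_force: [-8.2, -3.0, 28.7]
gripper_width: 0.0004
gripper_force: 14.4
```

Emit:
send_rows:
  steps:
    - {"dp":[0,0,-26],"roll":0,"jaw":0}
    - {"dp":[6,45,-26],"roll":0,"jaw":0}
    - {"dp":[13,95,-26],"roll":0,"jaw":0}
    - {"dp":[16.5,125,-20],"roll":0,"jaw":0}
    - {"dp":[16.5,125,-14],"roll":0,"jaw":0}

```text
time_s: 9.18
tcp_pos: [0.4383, 0.1084, 0.0842]
eef_rot: [180.0, 0.0, -16.4]
contact_force: [0.3, 0.9, -0.5]
gripper_width: 0.0002
gripper_force: 0.0
```

Emit:
send_rows:
  steps:
    - {"dp":[0,0,7],"roll":0,"jaw":0}
    - {"dp":[0,0,10],"roll":0,"jaw":0}
    - {"dp":[0,0,12],"roll":0,"jaw":0}
    - {"dp":[0,0,14],"roll":0,"jaw":0}
    - {"dp":[0,0,14],"roll":0,"jaw":0}

```text
time_s: 9.8
tcp_pos: [0.4397, 0.1108, 0.0728]
eef_rot: [180.0, -0.1, -16.1]
contact_force: [-8.8, -4.4, 33.6]
gripper_width: 0.0004
gripper_force: 17.2
```

Emit:
send_rows:
  steps:
    - {"dp":[0,0,-26],"roll":0,"jaw":0}
    - {"dp":[45,-12,-26],"roll":0,"jaw":0}
    - {"dp":[95,-25,-26],"roll":0,"jaw":0}
    - {"dp":[130,-35,-20],"roll":0,"jaw":0}
    - {"dp":[130,-35,-14],"roll":0,"jaw":0}

```text
time_s: 10.42
tcp_pos: [0.5756, 0.1082, 0.0833]
eef_rot: [180.0, 0.0, -16.3]
contact_force: [-0.1, -0.1, -0.6]
gripper_width: 0.0006
gripper_force: 0.0
```

Emit:
send_rows:
  steps:
    - {"dp":[0,0,7],"roll":0,"jaw":0}
    - {"dp":[0,0,10],"roll":0,"jaw":0}
    - {"dp":[0,0,12],"roll":0,"jaw":0}
    - {"dp":[0,0,14],"roll":0,"jaw":0}
    - {"dp":[0,0,14],"roll":0,"jaw":0}

```text
time_s: 11.05
tcp_pos: [0.5731, 0.1077, 0.0706]
eef_rot: [-180.0, 0.0, -16.3]
contact_force: [-2.6, 1.4, 3.2]
gripper_width: 0.0003
gripper_force: 1.8
```

Emit:
send_rows:
  steps:
    - {"dp":[0,0,2],"roll":0,"jaw":0}
    - {"dp":[0,0,4],"roll":0,"jaw":0}
    - {"dp":[0,0,6],"roll":0,"jaw":0}
    - {"dp":[0,0,6.5],"roll":0,"jaw":0}
    - {"dp":[0,0,6.5],"roll":0,"jaw":0}

```text
time_s: 11.68
tcp_pos: [0.5735, 0.1077, 0.0661]
eef_rot: [-180.0, -0.0, -16.2]
contact_force: [-10.8, 0.4, 24.8]
gripper_width: 0.0001
gripper_force: 12.0
```

Emit:
send_rows:
  steps:
    - {"dp":[0,0,-40],"roll":0,"jaw":100}
    - {"dp":[0,0,-90],"roll":-0.15,"jaw":100}
    - {"dp":[0,0,-135],"roll":-0.3,"jaw":100}
    - {"dp":[0,0,-135],"roll":-0.3,"jaw":100}

```text
time_s: 12.18
tcp_pos: [0.5761, 0.1085, 0.203]
eef_rot: [-179.8, -0.4, 1.0]
contact_force: [-0.1, -0.6, -1.0]
gripper_width: 0.0348
gripper_force: 0.0
```

```bash
python3 - <<'E'
from h import *
c=r.capture('top');cv2.imwrite('pics/top2.png',c['image'])
R=relays(c)
for q in R: print(np.round(q,4))
E=[q for q in R if np.hypot(q[0]-.44,q[1]-.11)<.05]
if E:
  q=E[0]; plan((q[0],q[1],.12,q[2]),(q[0],q[1],.033,q[2]))
else: plan((.4398,.1106,.12,.8))
E
```

```text
[4.4010e-01 1.1130e-01 2.1176e+00 3.3645e+03]
t 12.22 tcp [0.5747 0.1081 0.2005] yaw 0.90 rp [-179.9   -0.2] w 0.0393 F [ 0.7 -0.1 -1.5]
dp [-134.5   -5.3   80.5] roll -0.021
dp [ 0.  0. 87.] roll -0.000
```

Emit:
send_rows:
  steps:
    - {"dp":[-50,-2,20],"roll":-0.02,"jaw":100}
    - {"dp":[-100,-4,50],"roll":-0.02,"jaw":100}
    - {"dp":[-134.5,-5,80],"roll":-0.02,"jaw":100}
    - {"dp":[-134.5,-5,110],"roll":-0.02,"jaw":100}
    - {"dp":[-134.5,-5,130],"roll":-0.02,"jaw":100}

```text
time_s: 12.85
tcp_pos: [0.4377, 0.1098, 0.067]
eef_rot: [179.9, 0.1, 2.0]
contact_force: [0.5, -0.4, 0.5]
gripper_width: 0.0858
gripper_force: 0.0
```

Emit:
send_rows:
  steps:
    - {"dp":[0,0,25],"roll":0,"jaw":100}
    - {"dp":[0,0,37],"roll":0,"jaw":100}
    - {"dp":[0,0,37],"roll":0,"jaw":100}

```text
time_s: 13.22
tcp_pos: [0.4384, 0.1099, 0.031]
eef_rot: [179.9, 0.1, 2.0]
contact_force: [-1.2, -0.6, -0.2]
gripper_width: 0.0877
gripper_force: 0.0
```

Emit:
send_rows:
  steps:
    - {"dp":[0,0,0],"roll":0,"jaw":30}
    - {"dp":[0,0,0],"roll":0,"jaw":30}
    - {"dp":[0,0,0],"roll":0,"jaw":30}
    - {"dp":[0,0,0],"roll":0,"jaw":30}
    - {"dp":[0,0,0],"roll":0,"jaw":30}
  newtons: 35

```text
time_s: 13.85
tcp_pos: [0.4394, 0.1108, 0.0324]
eef_rot: [-180.0, -0.0, 2.1]
contact_force: [-1.0, 1.1, 3.7]
gripper_width: 0.0499
gripper_force: 35.0
```

Emit:
send_rows:
  steps:
    - {"dp":[0,0,-50],"roll":0,"jaw":30}
    - {"dp":[0,20,-105],"roll":0,"jaw":30}
    - {"dp":[0,60,-145],"roll":0,"jaw":30}
    - {"dp":[0,115,-160],"roll":0,"jaw":30}
    - {"dp":[0,175,-160],"roll":0,"jaw":30}

```text
time_s: 14.48
tcp_pos: [0.4457, -0.0655, 0.1936]
eef_rot: [-179.9, -0.2, 2.2]
contact_force: [0.6, 0.1, -3.3]
gripper_width: 0.0497
gripper_force: 35.0
```

Emit:
send_rows:
  steps:
    - {"dp":[-1,60,0],"roll":0,"jaw":30}
    - {"dp":[-2,120,0],"roll":0,"jaw":30}
    - {"dp":[-3,180,0],"roll":0,"jaw":30}
    - {"dp":[-4,240,0],"roll":0,"jaw":30}
    - {"dp":[-5,300,0],"roll":0,"jaw":30}

```text
time_s: 15.1
tcp_pos: [0.4505, -0.3661, 0.1914]
eef_rot: [-180.0, 0.1, 2.1]
contact_force: [1.6, 0.5, -2.4]
gripper_width: 0.0497
gripper_force: 35.0
```

```bash
python3 - <<'E'
from h import *
c=r.capture('top');cv2.imwrite('pics/top3.png',c['image'])
for q in relays(c): print(np.round(q,4))
plan((.453,-.3934,.2,2),(.453,-.3934,.039,2))
E
```

```text
[4.52100e-01 3.68000e-01 1.04654e+01 3.38000e+03]
[ 5.80900e-01  3.73300e-01 -1.84069e+01  3.40900e+03]
[4.5830e-01 2.3540e-01 7.1958e+00 3.4220e+03]
[5.5820e-01 2.4520e-01 7.7878e+00 3.3970e+03]
[5.74200e-01 1.08300e-01 1.25416e+01 3.42900e+03]
t 15.15 tcp [ 0.4505 -0.372   0.1909] yaw 1.96 rp [1.7992e+02 1.1000e-01] w 0.0499 F [ 6.7 -7.9  0.5]
dp [ 1.8 21.5 -9.1] roll -0.001
dp [  0.   0. 161.] roll 0.000
```

View pics/top3.png

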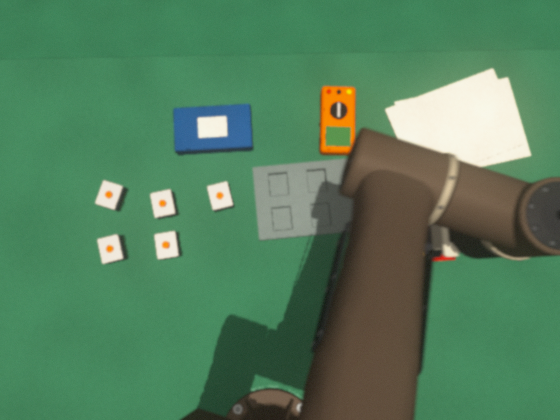

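Emit:
send_rows:
  steps:
    - {"dp":[2,25,0],"roll":0,"jaw":30}
    - {"dp":[2,25,50],"roll":0,"jaw":30}
    - {"dp":[2,25,100],"roll":0,"jaw":30}
    - {"dp":[2,25,135],"roll":0,"jaw":30}
    - {"dp":[2,25,145],"roll":0,"jaw":30}

```text
time_s: 15.78
tcp_pos: [0.4521, -0.3883, 0.0442]
eef_rot: [-179.8, 0.3, 2.0]
contact_force: [0.1, 0.7, -2.0]
gripper_width: 0.0497
gripper_force: 35.0
```

Emit:
send_rows:
  steps:
    - {"dp":[0,0,0],"roll":0,"jaw":30}
    - {"dp":[0,0,4],"roll":0,"jaw":30}
    - {"dp":[0,0,8],"roll":0,"jaw":30}
    - {"dp":[0,0,9],"roll":0,"jaw":30}
    - {"dp":[0,0,9],"roll":0,"jaw":30}

```text
time_s: 16.4
tcp_pos: [0.4542, -0.3893, 0.0383]
eef_rot: [180.0, -0.0, 2.1]
contact_force: [-0.2, -0.3, -1.9]
gripper_width: 0.0498
gripper_force: 35.0
```

Emit:
send_rows:
  steps:
    - {"dp":[0,0,1],"roll":0,"jaw":30}
    - {"dp":[0,0,2],"roll":0,"jaw":30}
    - {"dp":[0,0,2],"roll":0,"jaw":30}

```text
time_s: 16.77
tcp_pos: [0.4542, -0.3893, 0.0364]
eef_rot: [180.0, -0.0, 2.1]
contact_force: [-1.9, 1.2, 2.5]
gripper_width: 0.0499
gripper_force: 35.0
```

Emit:
send_rows:
  steps:
    - {"dp":[0,0,0],"roll":0,"jaw":75}
    - {"dp":[0,0,0],"roll":0,"jaw":75}
    - {"dp":[0,0,0],"roll":0,"jaw":75}

```text
time_s: 17.15
tcp_pos: [0.4543, -0.3894, 0.0361]
eef_rot: [180.0, -0.0, 2.1]
contact_force: [0.1, 0.4, -0.2]
gripper_width: 0.0654
gripper_force: 0.0
```

Emit:
send_rows:
  steps:
    - {"dp":[0,0,-40],"roll":0,"jaw":85}
    - {"dp":[0,0,-100],"roll":0,"jaw":100}
    - {"dp":[0,-60,-135],"roll":0,"jaw":100}
    - {"dp":[0,-120,-165],"roll":0,"jaw":100}
    - {"dp":[0,-180,-165],"roll":0,"jaw":100}

```text
time_s: 17.77
tcp_pos: [0.4489, -0.2164, 0.2027]
eef_rot: [179.9, -0.2, 2.0]
contact_force: [1.8, 0.4, -0.6]
gripper_width: 0.0875
gripper_force: 0.0
```

Emit:
send_rows:
  steps:
    - {"dp":[0,-60,0],"roll":0,"jaw":100}
    - {"dp":[0,-120,0],"roll":0,"jaw":100}
    - {"dp":[0,-180,0],"roll":0,"jaw":100}
    - {"dp":[0,-240,0],"roll":0,"jaw":100}

```text
time_s: 18.27
tcp_pos: [0.4389, 0.0244, 0.2009]
eef_rot: [-180.0, -0.1, 2.1]
contact_force: [1.5, -0.3, 0.5]
gripper_width: 0.0874
gripper_force: 0.0
```

```bash
python3 - <<'E'
from h import *
c=r.capture('top')
for q in relays(c): print(np.round(q,4))
for q in relays(c,.054):
  if q[1]<-.3: print('tray z .054',np.round(q,4))
plan((.4583,.2354,.12,7),(.4583,.2354,.033,7))
c=r.capture('wrist');cv2.imwrite('pics/w3.png',c['image'])
E
```

```text
[4.52100e-01 3.68200e-01 1.30626e+01 3.30750e+03]
[ 5.81100e-01  3.73500e-01 -1.86978e+01  3.35200e+03]
[5.58400e-01 2.45400e-01 1.01661e+01 3.33600e+03]
[ 4.544e-01 -3.908e-01 -3.052e-01  2.785e+03]
tray z .054 [ 4.5420e-01 -3.8950e-01 -3.2720e-01  2.8125e+03]
t 18.32 tcp [0.4395 0.0296 0.2012] yaw 2.25 rp [-1.7989e+02 -1.5000e-01] w 0.0882 F [-0.4  5.3  0.5]
dp [  26.9 -204.9   81.2] roll -0.083
dp [ 0.  0. 87.] roll 0.000
```

Emit:
send_rows:
  steps:
    - {"dp":[8,-60,0],"roll":-0.04,"jaw":100}
    - {"dp":[16,-120,20],"roll":-0.08,"jaw":100}
    - {"dp":[24,-180,50],"roll":-0.08,"jaw":100}
    - {"dp":[27,-205,90],"roll":-0.08,"jaw":100}
    - {"dp":[27,-205,130],"roll":-0.08,"jaw":100}

```text
time_s: 19.0
tcp_pos: [0.4593, 0.2303, 0.0692]
eef_rot: [-180.0, -0.0, 6.8]
contact_force: [-0.3, 0.9, -1.3]
gripper_width: 0.0875
gripper_force: 0.0
```

Emit:
send_rows:
  steps:
    - {"dp":[0,0,25],"roll":0,"jaw":100}
    - {"dp":[0,0,37],"roll":0,"jaw":100}
    - {"dp":[0,0,38],"roll":0,"jaw":100}

```text
time_s: 19.38
tcp_pos: [0.4589, 0.2279, 0.0322]
eef_rot: [180.0, 0.0, 6.6]
contact_force: [-0.5, 0.2, 0.6]
gripper_width: 0.0878
gripper_force: 0.0
```

Emit:
send_rows:
  steps:
    - {"dp":[0,0,0],"roll":0,"jaw":30}
    - {"dp":[0,0,0],"roll":0,"jaw":30}
    - {"dp":[0,0,0],"roll":0,"jaw":30}
    - {"dp":[0,0,0],"roll":0,"jaw":30}
    - {"dp":[0,0,0],"roll":0,"jaw":30}
  newtons: 35

```text
time_s: 20.0
tcp_pos: [0.4597, 0.2295, 0.0333]
eef_rot: [-179.9, -0.1, 6.7]
contact_force: [-0.2, 3.9, 6.7]
gripper_width: 0.05
gripper_force: 35.0
```

```bash
python3 - <<'E'
from h import *
plan((.4583,.2354,.2,2),(.533,-.3906,.2,2),(.533,-.3906,.0365,2))
E
```

```text
t 20.00 tcp [0.4597 0.2295 0.0333] yaw 6.69 rp [-1.799e+02 -1.200e-01] w 0.0500 F [-0.2  3.9  6.7]
dp [  -0.7   -6.  -166.7] roll 0.082
dp [ 52.8 628.2  -0. ] roll 0.000
dp [  0.    0.  163.5] roll 0.000
```

Emit:
send_rows:
  steps:
    - {"dp":[0,0,-55],"roll":0,"jaw":30}
    - {"dp":[0,15,-110],"roll":0.04,"jaw":30}
    - {"dp":[0,50,-150],"roll":0.08,"jaw":30}
    - {"dp":[0,105,-170],"roll":0.08,"jaw":30}
    - {"dp":[0,165,-170],"roll":0.08,"jaw":30}

```text
time_s: 20.62
tcp_pos: [0.4778, 0.0632, 0.2038]
eef_rot: [-180.0, -0.1, 2.2]
contact_force: [1.2, 0.7, -2.5]
gripper_width: 0.0497
gripper_force: 35.0
```

Emit:
send_rows:
  steps:
    - {"dp":[5,60,0],"roll":0,"jaw":30}
    - {"dp":[10,120,0],"roll":0,"jaw":30}
    - {"dp":[15,180,0],"roll":0,"jaw":30}
    - {"dp":[20,240,0],"roll":0,"jaw":30}
    - {"dp":[25,300,0],"roll":0,"jaw":30}

```text
time_s: 21.25
tcp_pos: [0.5125, -0.2363, 0.2015]
eef_rot: [-180.0, 0.1, 2.1]
contact_force: [1.5, 1.6, -1.9]
gripper_width: 0.0498
gripper_force: 35.0
```

Emit:
send_rows:
  steps:
    - {"dp":[5,60,0],"roll":0,"jaw":30}
    - {"dp":[10,120,0],"roll":0,"jaw":30}
    - {"dp":[13,155,0],"roll":0,"jaw":30}
    - {"dp":[13,155,0],"roll":0,"jaw":30}
    - {"dp":[13,155,0],"roll":0,"jaw":30}

```text
time_s: 21.88
tcp_pos: [0.5313, -0.3884, 0.2012]
eef_rot: [-179.9, 0.1, 2.0]
contact_force: [0.3, 0.7, -3.4]
gripper_width: 0.0496
gripper_force: 35.0
```

```bash
python3 - <<'E'
from h import *
plan((.533,-.3906,.0365,2))
E
```

```text
t 21.88 tcp [ 0.5313 -0.3884  0.2012] yaw 2.03 rp [-1.7991e+02  1.4000e-01] w 0.0496 F [ 0.3  0.7 -3.4]
dp [  1.6   2.3 164.7] roll 0.001
```

Emit:
send_rows:
  steps:
    - {"dp":[2,2,50],"roll":0,"jaw":30}
    - {"dp":[2,2,100],"roll":0,"jaw":30}
    - {"dp":[2,2,140],"roll":0,"jaw":30}
    - {"dp":[2,2,156],"roll":0,"jaw":30}
    - {"dp":[2,2,158],"roll":0,"jaw":30}

```text
time_s: 22.5
tcp_pos: [0.5344, -0.3901, 0.0443]
eef_rot: [-180.0, 0.1, 2.1]
contact_force: [1.1, 0.6, -3.1]
gripper_width: 0.0503
gripper_force: 35.0
```

Emit:
send_rows:
  steps:
    - {"dp":[0,0,2],"roll":0,"jaw":30}
    - {"dp":[0,0,4],"roll":0,"jaw":30}
    - {"dp":[0,0,6],"roll":0,"jaw":30}
    - {"dp":[0,0,6],"roll":0,"jaw":30}

```text
time_s: 23.0
tcp_pos: [0.5345, -0.3909, 0.0387]
eef_rot: [180.0, -0.0, 2.1]
contact_force: [0.3, 0.8, -2.4]
gripper_width: 0.0495
gripper_force: 35.0
```

Emit:
send_rows:
  steps:
    - {"dp":[0,0,1],"roll":0,"jaw":30}
    - {"dp":[0,0,1.5],"roll":0,"jaw":75}
    - {"dp":[0,0,1.5],"roll":0,"jaw":75}
    - {"dp":[0,0,1.5],"roll":0,"jaw":75}
    - {"dp":[0,0,1.5],"roll":0,"jaw":75}

```text
time_s: 23.62
tcp_pos: [0.5345, -0.3909, 0.0371]
eef_rot: [180.0, -0.0, 2.1]
contact_force: [0.2, -0.4, -0.4]
gripper_width: 0.065
gripper_force: 0.0
```

Emit:
send_rows:
  steps:
    - {"dp":[0,0,-40],"roll":0,"jaw":85}
    - {"dp":[0,0,-100],"roll":0,"jaw":100}
    - {"dp":[0,-20,-155],"roll":0.15,"jaw":100}
    - {"dp":[0,-75,-165],"roll":0.3,"jaw":100}
    - {"dp":[0,-135,-165],"roll":0.45,"jaw":100}

```text
time_s: 24.25
tcp_pos: [0.53, -0.2551, 0.2036]
eef_rot: [-180.0, -0.2, -24.1]
contact_force: [1.0, 0.2, -0.7]
gripper_width: 0.0876
gripper_force: 0.0
```

```bash
python3 - <<'E'
from h import *
plan((.5741,.1083,.2,-77))
E
```

```text
t 24.25 tcp [ 0.53   -0.2551  0.2036] yaw -24.08 rp [-1.7996e+02 -1.7000e-01] w 0.0876 F [ 1.   0.2 -0.7]
dp [-108.  -349.8    3.6] roll 0.924
```

Emit:
send_rows:
  steps:
    - {"dp":[-17,-56,0],"roll":0.15,"jaw":100}
    - {"dp":[-34,-112,0],"roll":0.3,"jaw":100}
    - {"dp":[-51,-168,0],"roll":0.45,"jaw":100}
    - {"dp":[-68,-224,0],"roll":0.6,"jaw":100}
    - {"dp":[-85,-280,0],"roll":0.75,"jaw":100}

```text
time_s: 24.88
tcp_pos: [0.5643, 0.0366, 0.2024]
eef_rot: [-180.0, -0.0, -67.0]
contact_force: [1.8, -1.2, 0.5]
gripper_width: 0.0873
gripper_force: 0.0
```

Emit:
send_rows:
  steps:
    - {"dp":[0,0,0],"roll":0.15,"jaw":100}
    - {"dp":[0,0,0],"roll":0.17,"jaw":100}
    - {"dp":[0,0,0],"roll":0.17,"jaw":100}

```text
time_s: 25.25
tcp_pos: [0.5642, 0.0342, 0.202]
eef_rot: [-180.0, -0.0, -76.3]
contact_force: [-0.5, -0.9, -0.9]
gripper_width: 0.0874
gripper_force: 0.0
```

```bash
python3 - <<'E'
from h import *
c=r.capture('top')
for q in relays(c): print(np.round(q,4))
cv2.imwrite('pics/r2.png',rect(c,.022,.42,.72,-.5,.1,1300.))
w=r.capture('wrist');cv2.imwrite('pics/w4.png',w['image'])
print(-cv2.Rodrigues(w['rvec'])[0].T@np.ravel(w['tvec']))
plan((.5741,.1083,.2,-77),(.5741,.1083,.033,-77))
E
```

```text
[ 4.5440e-01 -3.9050e-01 -3.1440e-01  2.8205e+03]
[ 5.3270e-01 -3.9220e-01 -1.0922e+00  2.8915e+03]
[ 0.58530276 -0.0454042   0.34608795]
t 25.35 tcp [0.5643 0.0339 0.2021] yaw -76.37 rp [-179.99   -0.  ] w 0.0876 F [-0.1  0.5 -0.5]
dp [-70.  -27.1   2.1] roll 0.011
dp [  0.  -0. 167.] roll 0.000
```

View pics/r2.png

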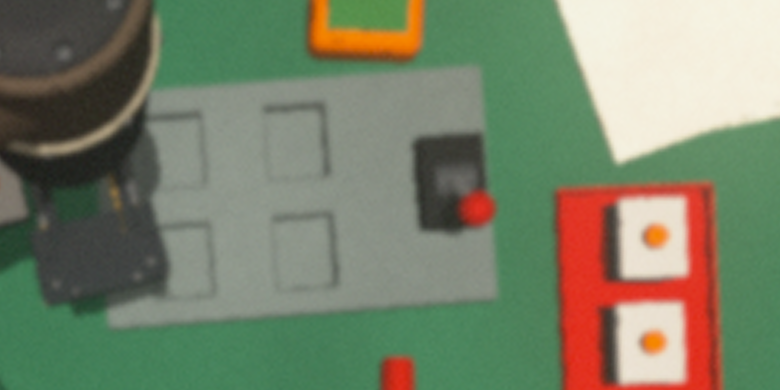

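Emit:
send_rows:
  steps:
    - {"dp":[-50,-20,0],"roll":0,"jaw":100}
    - {"dp":[-70,-27,30],"roll":0,"jaw":100}
    - {"dp":[-70,-27,80],"roll":0,"jaw":100}
    - {"dp":[-70,-27,110],"roll":0,"jaw":100}
    - {"dp":[-70,-27,110],"roll":0,"jaw":100}

```text
time_s: 25.98
tcp_pos: [0.5727, 0.1077, 0.0898]
eef_rot: [179.7, -0.1, -76.4]
contact_force: [0.4, 0.4, 1.2]
gripper_width: 0.0878
gripper_force: 0.0
```

```bash
python3 - <<'E'
from h import *
plan((.5741,.1083,.033,-77))
w=r.capture('wrist')
cv2.imwrite('pics/w5.png',np.hstack([cv2.imread('pics/w4.png')[:,:400],cv2.resize(w['image'],(400,300),interpolation=3) if 0 else w['image'][:,:400]]))
E
```

```text
t 25.98 tcp [0.5727 0.1077 0.0898] yaw -76.42 rp [ 1.7972e+02 -7.0000e-02] w 0.0878 F [0.4 0.4 1.2]
dp [-0.3 -1.5 56.8] roll 0.010
```

View pics/w4.png

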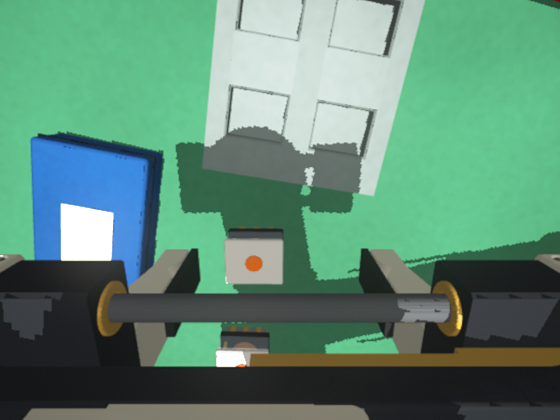

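```bash
cat > rackfit.py <<'E'
from h import *
from scipy.optimize import minimize
H=[(42.5,90),(-42.5,90),(42.5,-5),(-42.5,-5)]
def box(cx,cy,a,b,n=60):
    t=np.linspace(-.47,.47,n);o=np.full(n,.5)
    return np.vstack([np.c_[cx+a*t,cy+b*o],np.c_[cx+a*t,cy-b*o],np.c_[cx+a*o,cy+b*t],np.c_[cx-a*o,cy+b*t]])/1e3
def pts(p,m,z=.022):
    a=p[2];return np.c_[p[0]+m[:,0]*np.cos(a)-m[:,1]*np.sin(a),p[1]+m[:,0]*np.sin(a)+m[:,1]*np.cos(a),np.full(len(m),z)]
def fit(img,c,m,p0):
    g=cv2.GaussianBlur(cv2.cvtColor(img,cv2.COLOR_BGR2GRAY).astype(np.float32),(0,0),1.2)
    G=np.minimum(np.hypot(cv2.Sobel(g,5,1,0),cv2.Sobel(g,5,0,1)),60)
    def f(d):
        p=p0+np.array([d[0]*1e-3,d[1]*1e-3,d[2]*1e-2]);q=cv2.projectPoints(pts(p,m),c['rvec'],c['tvec'],c['K'],None)[0].astype(np.float32)
        return -cv2.remap(G,q,None,cv2.INTER_LINEAR).mean()
    best=min((minimize(f,s,method='Nelder-Mead',options={'initial_simplex':np.array(s)+np.vstack([np.zeros(3),np.eye(3)*1.5])}) for s in [(i,j,0) for i in(-2,0,2) for j in(-2,0,2)]),key=lambda o:o.fun)
    d=best.x;return p0+np.array([d[0]*1e-3,d[1]*1e-3,d[2]*1e-2]),best.fun
E
cat > cal.py <<'E'
from rackfit import *
p0=np.array([.568,-.127,np.radians(4.5)])
c=r.capture('top');im=cv2.imread('pics/top0.png')
for s in((55,45),(57,47),(59,49)):
    m=np.vstack([box(*h,*s) for h in H]);p,f=fit(im,c,m,p0);print('holes',s,np.round(p[:2],4),np.degrees(p[2]).round(2),round(f,1))
p,f=fit(im,c,box(0,0,180,300,200),p0);print('outline',np.round(p[:2],4),np.degrees(p[2]).round(2),round(f,1))
w={'K':r.capture('wrist')['K']}
w['rvec']=None
E
python3 cal.py
```

```text
holes (55, 45) [ 0.5723 -0.1299] 4.42 -32.3
holes (57, 47) [ 0.5717 -0.1296] 4.39 -31.1
holes (59, 49) [ 0.5705 -0.1285] 4.43 -28.6
outline [ 0.5694 -0.1261] 4.55 -53.6
```

Emit:
send_rows:
  steps:
    - {"dp":[0,-1,40],"roll":0,"jaw":100}
    - {"dp":[0,-1,56],"roll":0,"jaw":100}
    - {"dp":[0,-1,57],"roll":0,"jaw":100}

```text
time_s: 26.5
tcp_pos: [0.575, 0.109, 0.035]
eef_rot: [179.9, -0.0, -76.4]
contact_force: [-0.4, -0.0, 1.0]
gripper_width: 0.0878
gripper_force: 0.0
```

Emit:
send_rows:
  steps:
    - {"dp":[0,0,0],"roll":0,"jaw":40}
    - {"dp":[0,0,0],"roll":0,"jaw":40}
    - {"dp":[0,0,0],"roll":0,"jaw":40}
    - {"dp":[0,0,0],"roll":0,"jaw":40}
    - {"dp":[0,0,0],"roll":0,"jaw":40}
  newtons: 35

```text
time_s: 27.12
tcp_pos: [0.5746, 0.1091, 0.0355]
eef_rot: [180.0, -0.0, -76.4]
contact_force: [-4.6, -0.3, 6.0]
gripper_width: 0.06
gripper_force: 35.0
```

Emit:
send_rows:
  steps:
    - {"dp":[0,0,-55],"roll":0,"jaw":40}
    - {"dp":[0,0,-110],"roll":0.07,"jaw":40}
    - {"dp":[20,0,-155],"roll":0.14,"jaw":40}
    - {"dp":[60,0,-165],"roll":0.14,"jaw":40}
    - {"dp":[60,0,-165],"roll":0.14,"jaw":40}

```text
time_s: 27.75
tcp_pos: [0.5896, 0.0493, 0.201]
eef_rot: [-179.9, 0.0, -84.6]
contact_force: [-0.9, 0.9, -3.9]
gripper_width: 0.0598
gripper_force: 35.0
```

Emit:
send_rows:
  steps:
    - {"dp":[0,0,0],"roll":0,"jaw":40}
    - {"dp":[0,0,0],"roll":0,"jaw":40}

```text
time_s: 28.0
tcp_pos: [0.5887, 0.0514, 0.1991]
eef_rot: [179.9, -0.0, -84.4]
contact_force: [0.5, 1.0, -2.7]
gripper_width: 0.0596
gripper_force: 35.0
```

```bash
python3 - <<'E'
from rackfit import *
p0=np.array([.569,-.127,np.radians(4.5)])
w=r.capture('wrist');im=w['image'];np.savez('w6.npz',**{k:w[k] for k in('K','rvec','tvec','image')})
for s in((55,45),(57,47),(59,49)):
    m=np.vstack([box(*h,*s) for h in H]);p,f=fit(im,w,m,p0);print('holes',s,np.round(p[:2],4),np.degrees(p[2]).round(2),round(f,1))
t=np.linspace(-140,150,200);o=np.full(200,90.)
t2=np.linspace(-80,80,100);m=np.vstack([np.c_[o,t],np.c_[-o,t],np.c_[t2,np.full(100,150.)]])/1e3
p,f=fit(im,w,m,p0);print('outline',np.round(p[:2],4),np.degrees(p[2]).round(2),round(f,1))
v=im.copy()
for m,col in((np.vstack([box(*h,55,45) for h in H]),(0,0,255)),(box(0,0,180,300,200),(255,0,0))):
    for q in cv2.projectPoints(pts(p0,m),w['rvec'],w['tvec'],w['K'],None)[0].reshape(-1,2):
        if abs(q).max()<2000: cv2.circle(v,(int(round(q[0]*4)),int(round(q[1]*4))),1,col,-1,shift=2)
cv2.imwrite('pics/w6.png',cv2.resize(v[:300,80:480],(800,600),interpolation=cv2.INTER_CUBIC))
plan((.5273,-.1352,.2,-85.5))
E
```

```text
holes (55, 45) [ 0.5688 -0.1212] 4.35 -42.0
holes (57, 47) [ 0.5681 -0.1219] 4.49 -41.3
holes (59, 49) [ 0.5698 -0.1231] 4.32 -41.6
outline [ 0.5688 -0.1236] 4.23 -34.3
t 28.05 tcp [0.5888 0.0515 0.1992] yaw -84.40 rp [ 1.7993e+02 -1.0000e-02] w 0.0598 F [-0.2 -0.1 -3. ]
dp [179.8  79.4  -0.8] roll 0.019
```

View pics/w6.png

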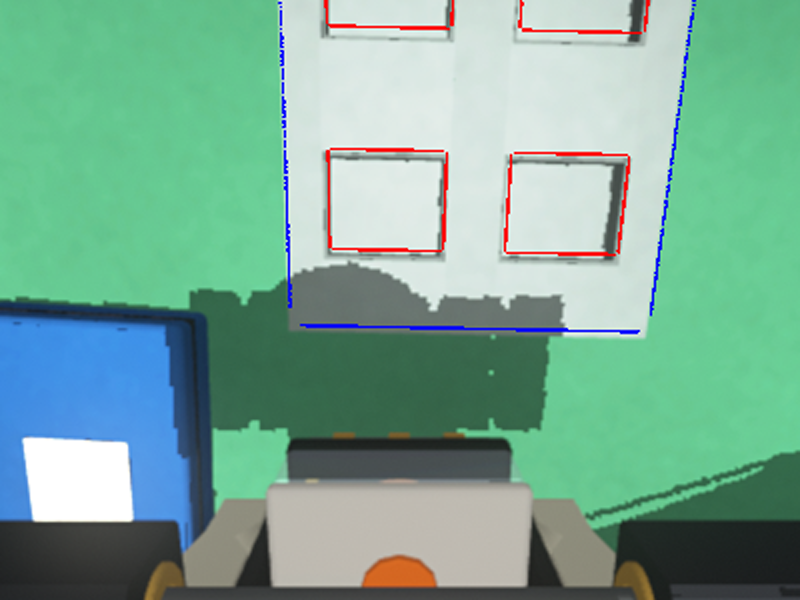

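Emit:
send_rows:
  steps:
    - {"dp":[50,22,0],"roll":0.02,"jaw":40}
    - {"dp":[100,45,0],"roll":0.02,"jaw":40}
    - {"dp":[150,67,0],"roll":0.02,"jaw":40}
    - {"dp":[178,80,20],"roll":0.02,"jaw":40}
    - {"dp":[178,80,70],"roll":0.02,"jaw":40}

```text
time_s: 28.68
tcp_pos: [0.528, -0.1353, 0.1313]
eef_rot: [-179.7, -0.0, -85.7]
contact_force: [0.8, 1.2, -4.3]
gripper_width: 0.0597
gripper_force: 35.0
```

Emit:
send_rows:
  steps:
    - {"dp":[0,0,40],"roll":0,"jaw":40}
    - {"dp":[0,0,60],"roll":0,"jaw":40}
    - {"dp":[0,0,62],"roll":0,"jaw":40}
    - {"dp":[0,0,62],"roll":0,"jaw":40}
    - {"dp":[0,0,62],"roll":0,"jaw":40}

```text
time_s: 29.3
tcp_pos: [0.5277, -0.1337, 0.0691]
eef_rot: [-179.9, -0.0, -85.6]
contact_force: [0.8, -0.8, -2.4]
gripper_width: 0.0598
gripper_force: 35.0
```

```bash
python3 - <<'E'
from h import *
plan((.5268,-.1336,.055,-85.5))
E
```

```text
t 29.30 tcp [ 0.5277 -0.1337  0.0691] yaw -85.56 rp [-1.7988e+02 -1.0000e-02] w 0.0598 F [ 0.8 -0.8 -2.4]
dp [-0.2  0.9 14.1] roll -0.001
```

Emit:
send_rows:
  steps:
    - {"dp":[0,1,8],"roll":0,"jaw":40}
    - {"dp":[0,1,12],"roll":0,"jaw":40}
    - {"dp":[0,1,14],"roll":0,"jaw":40}
    - {"dp":[0,1,16],"roll":0,"jaw":40}
    - {"dp":[0,1,16],"roll":0,"jaw":40}

```text
time_s: 29.92
tcp_pos: [0.5257, -0.1341, 0.0518]
eef_rot: [180.0, -0.0, -85.6]
contact_force: [-0.0, -0.3, -2.0]
gripper_width: 0.0598
gripper_force: 35.0
```

Emit:
send_rows:
  steps:
    - {"dp":[0,0,3],"roll":0,"jaw":40}
    - {"dp":[0,0,6],"roll":0,"jaw":40}
    - {"dp":[0,0,8],"roll":0,"jaw":40}
    - {"dp":[0,0,9],"roll":0,"jaw":40}
    - {"dp":[0,0,9],"roll":0,"jaw":40}

```text
time_s: 30.55
tcp_pos: [0.5257, -0.1341, 0.0435]
eef_rot: [180.0, -0.0, -85.6]
contact_force: [-2.8, 0.7, 4.9]
gripper_width: 0.0598
gripper_force: 35.0
```

Emit:
send_rows:
  steps:
    - {"dp":[0,0,0],"roll":0,"jaw":85}
    - {"dp":[0,0,0],"roll":0,"jaw":85}
    - {"dp":[0,0,0],"roll":0,"jaw":85}
    - {"dp":[0,0,-50],"roll":0,"jaw":100}
    - {"dp":[0,0,-100],"roll":0,"jaw":100}

```text
time_s: 31.18
tcp_pos: [0.5254, -0.1341, 0.1437]
eef_rot: [179.9, -0.0, -85.6]
contact_force: [0.7, 0.5, 0.7]
gripper_width: 0.0864
gripper_force: 0.0
```

Emit:
send_rows:
  steps:
    - {"dp":[-10,-2,-50],"roll":-0.16,"jaw":100}
    - {"dp":[-68,-12,-57],"roll":-0.32,"jaw":100}
    - {"dp":[-128,-22,-57],"roll":-0.48,"jaw":100}
    - {"dp":[-188,-32,-57],"roll":-0.64,"jaw":100}
    - {"dp":[-248,-42,-57],"roll":-0.8,"jaw":100}

```text
time_s: 31.8
tcp_pos: [0.5486, 0.1184, 0.2003]
eef_rot: [-180.0, -0.0, -39.4]
contact_force: [1.1, -0.3, 0.1]
gripper_width: 0.0876
gripper_force: 0.0
```

```bash
python3 - <<'E'
from h import *
for q in relays(): print(np.round(q,4))
plan((.5584,.2454,.2,9.5))
E
```

```text
[7.44500e-01 1.21100e-01 7.57728e+01 3.54050e+03]
[ 4.544e-01 -3.905e-01  2.261e-01  2.821e+03]
[ 5.327e-01 -3.921e-01 -8.390e-01  2.889e+03]
t 31.85 tcp [0.5499 0.124  0.2002] yaw -38.83 rp [-1.7985e+02 -4.0000e-02] w 0.0880 F [2.8 5.  0.7]
dp [-69.5 -99.9   0.2] roll -0.844
```

Emit:
send_rows:
  steps:
    - {"dp":[-35,-50,0],"roll":-0.17,"jaw":100}
    - {"dp":[-69,-99,0],"roll":-0.34,"jaw":100}
    - {"dp":[-69,-99,0],"roll":-0.51,"jaw":100}
    - {"dp":[-69,-99,0],"roll":-0.68,"jaw":100}
    - {"dp":[-69,-99,0],"roll":-0.84,"jaw":100}

```text
time_s: 32.48
tcp_pos: [0.5587, 0.2369, 0.1996]
eef_rot: [180.0, 0.0, 8.7]
contact_force: [0.6, 0.3, 0.2]
gripper_width: 0.0877
gripper_force: 0.0
```

```bash
python3 - <<'E'
from h import *
c=r.capture('top')
for q in relays(c): print(np.round(q,4))
for q in relays(c,.058):
  if -.2<q[1]<-.1: print('rack z .058',np.round(q,4))
c=r.capture('wrist');cv2.imwrite('pics/w7.png',c['image'])
plan((.5584,.2454,.2,9.5))
E
```

```text
[ 4.544e-01 -3.905e-01  3.546e-01  2.819e+03]
[ 5.3270e-01 -3.9220e-01 -1.0913e+00  2.8900e+03]
t 32.58 tcp [0.5588 0.2367 0.1998] yaw 8.49 rp [1.7999e+02 1.0000e-02] w 0.0877 F [ 0.3 -0.3  0.3]
dp [ 0.9 -8.6 -0.2] roll -0.018
```

```bash
cat >> h.py <<'E'
def plungers(z=.052):
    c=r.capture('wrist');h=cv2.cvtColor(c['image'],cv2.COLOR_BGR2HSV)
    m=cv2.inRange(h,(5,170,120),(16,255,255));n,l,s,ce=cv2.connectedComponentsWithStats(m)
    R=cv2.Rodrigues(c['rvec'])[0];C=-R.T@np.ravel(c['tvec'])
    for i in range(1,n):
        if s[i,4]<60: continue
        d=R.T@np.linalg.inv(c['K'])@np.array([*ce[i],1]);p=C+d*(z-C[2])/d[2]
        print('orange px',ce[i].round(),s[i,4],'->',p[:2].round(4))
E
python3 -c "
from h import *
plungers()"
```

```text
orange px [269. 197.] 227 -> [0.559  0.2473]
orange px [134. 276.] 98 -> [0.4557 0.3725]
```

Emit:
send_rows:
  steps:
    - {"dp":[1,-8.5,50],"roll":-0.02,"jaw":100}
    - {"dp":[1,-8.5,100],"roll":-0.02,"jaw":100}
    - {"dp":[1,-8.5,140],"roll":-0.02,"jaw":100}
    - {"dp":[1,-8.5,160],"roll":-0.02,"jaw":100}
    - {"dp":[1,-8.5,166],"roll":-0.02,"jaw":100}

```text
time_s: 33.25
tcp_pos: [0.558, 0.2446, 0.0325]
eef_rot: [179.9, 0.1, 9.3]
contact_force: [-0.2, -0.6, 0.6]
gripper_width: 0.0875
gripper_force: 0.0
```

Emit:
send_rows:
  steps:
    - {"dp":[0,0,0],"roll":0,"jaw":30}
    - {"dp":[0,0,0],"roll":0,"jaw":30}
    - {"dp":[0,0,0],"roll":0,"jaw":30}
    - {"dp":[0,0,0],"roll":0,"jaw":30}
    - {"dp":[0,0,0],"roll":0,"jaw":30}
  newtons: 35

```text
time_s: 33.88
tcp_pos: [0.5589, 0.2456, 0.0346]
eef_rot: [-180.0, -0.1, 9.5]
contact_force: [-1.7, 2.2, 3.9]
gripper_width: 0.0497
gripper_force: 34.7
```

Emit:
send_rows:
  steps:
    - {"dp":[0,0,0],"roll":0,"jaw":30}
    - {"dp":[0,0,-55],"roll":0.08,"jaw":30}
    - {"dp":[0,0,-110],"roll":0.08,"jaw":30}
    - {"dp":[0,20,-155],"roll":0.08,"jaw":30}
    - {"dp":[0,70,-168],"roll":0.08,"jaw":30}

```text
time_s: 34.5
tcp_pos: [0.5712, 0.1774, 0.205]
eef_rot: [-179.9, -0.2, 5.1]
contact_force: [0.3, -0.2, -3.6]
gripper_width: 0.0495
gripper_force: 34.7
```

```bash
python3 - <<'E'
from h import *
a=np.radians(4.5);H=[(42.5,90),(-42.5,90),(42.5,-5),(-42.5,-5)]
for x,y in H: print(np.round([.5688+(x*np.cos(a)-y*np.sin(a))/1e3,-.126+(x*np.sin(a)+y*np.cos(a))/1e3],4))
plan((.6116,-.1277,.2,4.5))
E
```

```text
[ 0.6041 -0.0329]
[ 0.5194 -0.0396]
[ 0.6116 -0.1277]
[ 0.5268 -0.1343]
t 34.50 tcp [0.5712 0.1774 0.205 ] yaw 5.11 rp [-179.88   -0.24] w 0.0495 F [ 0.3 -0.2 -3.6]
dp [ 13.  307.5   5. ] roll 0.011
```

Emit:
send_rows:
  steps:
    - {"dp":[2,60,0],"roll":0.01,"jaw":30}
    - {"dp":[5,120,0],"roll":0.01,"jaw":30}
    - {"dp":[7,180,0],"roll":0.01,"jaw":30}
    - {"dp":[10,240,0],"roll":0.01,"jaw":30}
    - {"dp":[13,300,0],"roll":0.01,"jaw":30}

```text
time_s: 35.12
tcp_pos: [0.6084, -0.1234, 0.2013]
eef_rot: [-180.0, 0.1, 4.4]
contact_force: [1.1, 0.0, -1.4]
gripper_width: 0.05
gripper_force: 34.7
```

Emit:
send_rows:
  steps:
    - {"dp":[0,7,20],"roll":0,"jaw":30}
    - {"dp":[0,7,70],"roll":0,"jaw":30}
    - {"dp":[0,7,110],"roll":0,"jaw":30}
    - {"dp":[0,7,130],"roll":0,"jaw":30}
    - {"dp":[0,7,130],"roll":0,"jaw":30}

```text
time_s: 35.75
tcp_pos: [0.6075, -0.1287, 0.0695]
eef_rot: [-180.0, 0.3, 4.3]
contact_force: [-0.6, -0.6, -2.0]
gripper_width: 0.0499
gripper_force: 34.7
```

Emit:
send_rows:
  steps:
    - {"dp":[0,0,0],"roll":0,"jaw":30}
    - {"dp":[0,0,0],"roll":0,"jaw":30}

```text
time_s: 36.0
tcp_pos: [0.6103, -0.1285, 0.0733]
eef_rot: [180.0, -0.1, 4.4]
contact_force: [0.2, -0.5, -1.1]
gripper_width: 0.0494
gripper_force: 34.7
```

```bash
python3 - <<'E'
from h import *
plan((.6116,-.1277,.055,4.5))
E
```

```text
t 36.00 tcp [ 0.6103 -0.1285  0.0733] yaw 4.38 rp [ 1.8e+02 -1.2e-01] w 0.0494 F [ 0.2 -0.5 -1.1]
dp [ 1.4 -0.7 18.3] roll -0.002
```

Emit:
send_rows:
  steps:
    - {"dp":[1.5,-0.5,10],"roll":0,"jaw":30}
    - {"dp":[1.5,-0.5,16],"roll":0,"jaw":30}
    - {"dp":[1.5,-0.5,19],"roll":0,"jaw":30}
    - {"dp":[1.5,-0.5,22],"roll":0,"jaw":30}
    - {"dp":[1.5,-0.5,22],"roll":0,"jaw":30}

```text
time_s: 36.62
tcp_pos: [0.6117, -0.1282, 0.0511]
eef_rot: [180.0, -0.1, 4.4]
contact_force: [-1.6, -0.7, 5.9]
gripper_width: 0.05
gripper_force: 35.0
```

Emit:
send_rows:
  steps:
    - {"dp":[0,0,3],"roll":0,"jaw":30}
    - {"dp":[0,0,6],"roll":0,"jaw":30}
    - {"dp":[0,0,8],"roll":0,"jaw":30}
    - {"dp":[0,0,9],"roll":0,"jaw":30}
    - {"dp":[0,0,9],"roll":0,"jaw":30}

```text
time_s: 37.25
tcp_pos: [0.6157, -0.1279, 0.0456]
eef_rot: [179.9, -0.5, 4.5]
contact_force: [0.6, 1.5, 20.6]
gripper_width: 0.0494
gripper_force: 35.0
```

```bash
python3 - <<'E'
from h import *
c=r.capture('wrist');cv2.imwrite('pics/w8.png',c['image'][:,:]);plungers(.06)
plan((.6116,-.1277,.055,4.5))
E
```

```text
orange px [331.  93.] 1705 -> [ 0.7055 -0.1397]
orange px [279. 286.] 431 -> [ 0.6207 -0.1264]
t 37.35 tcp [ 0.6157 -0.1279  0.0456] yaw 4.52 rp [179.89  -0.54] w 0.0498 F [ 1.4  1.7 20.2]
dp [-4.1 -0.6 -9.4] roll 0.000
```

View pics/w8.png

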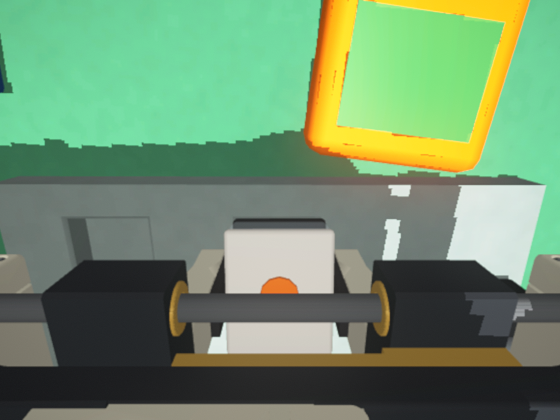

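```bash
python3 - <<'E'
from h import *
c=r.capture('wrist');P=lambda *p:cv2.projectPoints(np.array([p],float),c['rvec'],c['tvec'],c['K'],None)[0].ravel().round(1)
a=np.radians(4.5)
def rk(x,y,cx=.5688,cy=-.126,z=.022): return P(cx+x*np.cos(a)-y*np.sin(a),cy+x*np.sin(a)+y*np.cos(a),z)
print('edge',rk(.09,.1),rk(.09,0),rk(.09,-.1)); print('hole0 corners',[rk(.0425+i*.0275,.09+j*.0225) for i in(1,-1) for j in(1,-1)])
for X in(.6117,.6157):print('plate front',X,[P(X+.03*np.cos(a)-j*np.sin(a),-.128+.03*np.sin(a)+j*np.cos(a),.061) for j in(.025,-.025)],'plunger',P(X,-.128,.063))
cv2.imwrite('pics/w9.png',cv2.resize(c['image'][170:320,40:440],(800,300)))
s=r.get_state();print(s['joint_torque'],s['moment'],s['contact_force'],s['tcp_pos'])
E
```

```text
edge [ 84.6 185.7] [270.7 185.8] [456.6 185.9]
hole0 corners [array([ 68.5, 220.8]), array([149.5, 220.9]), array([ 86. , 306.4]), array([160.2, 306.4])]
plate front 0.6117 [array([223.9, 245.1]), array([338.2, 245.1])] plunger [280.9 307. ]
plate front 0.6157 [array([224.2, 236.6]), array([339.4, 236.6])] plunger [281.6 299.5]
[ -1.34326022 -46.35977268  14.97712255   2.65060164   0.21513788
  -0.08219243] [0.71470284 0.21681778 0.07699469] [ 0.07245718  2.45919151 21.49508993] [ 0.61571922 -0.12792496  0.0456242 ]
```

View pics/w9.png

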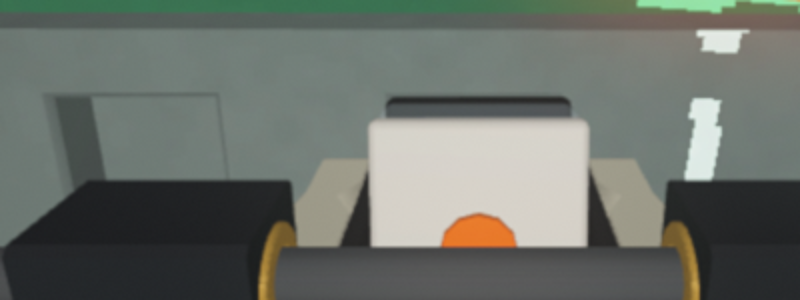

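Emit:
send_rows:
  steps:
    - {"dp":[0,0,-6],"roll":0,"jaw":30}
    - {"dp":[0,0,-12],"roll":0,"jaw":30}
    - {"dp":[0,0,-18],"roll":0,"jaw":30}
    - {"dp":[0,0,-18],"roll":0,"jaw":30}
    - {"dp":[0,0,-18],"roll":0,"jaw":30}

```text
time_s: 38.02
tcp_pos: [0.6106, -0.128, 0.0586]
eef_rot: [-180.0, 0.0, 4.4]
contact_force: [-0.2, 0.6, -2.2]
gripper_width: 0.0496
gripper_force: 35.0
```

```bash
python3 - <<'E'
from h import *
plan((.6104,-.1277,.055,4.5));plungers(.075)
c=r.capture('wrist');cv2.imwrite('pics/w10.png',c['image'])
g=c['image'][150:330,279].astype(int);print([(150+i,*g[i]) for i in range(60,100,2)])
E
```

```text
t 38.02 tcp [ 0.6106 -0.128   0.0586] yaw 4.36 rp [-1.8e+02  4.0e-02] w 0.0496 F [-0.2  0.6 -2.2]
dp [-0.1 -0.3  3.6] roll -0.002
orange px [330.  88.] 1408 -> [ 0.702  -0.1388]
orange px [279. 286.] 428 -> [ 0.6169 -0.1264]
[(210, np.int64(124), np.int64(129), np.int64(118)), (212, np.int64(124), np.int64(130), np.int64(118)), (214, np.int64(125), np.int64(131), np.int64(119)), (216, np.int64(125), np.int64(131), np.int64(119)), (218, np.int64(82), np.int64(86), np.int64(77)), (220, np.int64(41), np.int64(42), np.int64(42)), (222, np.int64(80), np.int64(79), np.int64(75)), (224, np.int64(89), np.int64(88), np.int64(82)), (226, np.int64(89), np.int64(88), np.int64(82)), (228, np.int64(105), np.int64(106), np.int64(103)), (230, np.int64(165), np.int64(172), np.int64(175)), (232, np.int64(191), np.int64(198), np.int64(204)), (234, np.int64(201), np.int64(209), np.int64(213)), (236, np.int64(205), np.int64(213), np.int64(217)), (238, np.int64(204), np.int64(213), np.int64(216)), (240, np.int64(204), np.int64(213), np.int64(216)), (242, np.int64(205), np.int64(212), np.int64(217)), (244, np.int64(205), np.int64(212), np.int64(216)), (246, np.int64(205), np.int64(212), np.int64(217)), (248, np.int64(206), np.int64(213), np.int64(217))]
```

Emit:
send_rows:
  steps:
    - {"dp":[0,0,-50],"roll":0,"jaw":30}
    - {"dp":[0,0,-110],"roll":0,"jaw":30}
    - {"dp":[0,-40,-142],"roll":0,"jaw":30}
    - {"dp":[0,-100,-142],"roll":0,"jaw":30}
    - {"dp":[0,-160,-142],"roll":0,"jaw":30}

```text
time_s: 38.75
tcp_pos: [0.5984, 0.0329, 0.2014]
eef_rot: [-180.0, -0.0, 4.3]
contact_force: [0.8, -0.7, -2.9]
gripper_width: 0.0498
gripper_force: 35.0
```

Emit:
send_rows:
  steps:
    - {"dp":[0,-60,0],"roll":0,"jaw":30}
    - {"dp":[0,-120,0],"roll":0,"jaw":30}
    - {"dp":[0,-180,0],"roll":0,"jaw":30}
    - {"dp":[0,-180,0],"roll":0,"jaw":30}

```text
time_s: 39.25
tcp_pos: [0.5845, 0.215, 0.2004]
eef_rot: [-180.0, 0.0, 4.6]
contact_force: [0.5, -0.8, -3.2]
gripper_width: 0.0498
gripper_force: 35.0
```

```bash
python3 - <<'E'
from rackfit import *
c=r.capture('top');cs=[c['image'].astype(float)]+[r.capture('top')['image'].astype(float) for _ in range(5)]
im=np.mean(cs,0).astype(np.uint8);c['image']=im;cv2.imwrite('pics/top5.png',im)
p0=np.array([.5688,-.126,np.radians(4.5)])
m=box(0,0,180,300,200);p,f=fit(im,c,m,p0);print('outline',np.round(p[:2],4),np.degrees(p[2]).round(2))
A=rect(c,.022,.45,.70,-.3,.05,2000.);
def dr(A,z,m,p,col):
    q=pts(p,m);
    for x,y,_ in q: cv2.circle(A,(int((.05-y)*2000),int((.70-x)*2000)),0,col,-1)
B=A.copy()
for h in H: dr(B,.022,box(*h,55,45),p0,(0,0,255))
dr(B,.022,box(0,0,180,300,200),p0,(255,0,0))
cv2.imwrite('pics/r5.png',B)
print(-cv2.Rodrigues(c['rvec'])[0].T@np.ravel(c['tvec']))
for q in relays(c): print(np.round(q,4))
s=r.get_state();print(s['tcp_pos'],s['gripper_width'])
E
```

```text
outline [ 0.5693 -0.1263] 4.56
[ 0.38885    -0.01097304  1.21487557]
[ 4.544e-01 -3.905e-01  3.491e-01  2.818e+03]
[ 5.3270e-01 -3.9220e-01 -1.0093e+00  2.8905e+03]
[0.58517153 0.20987788 0.20096142] 0.049709857322210546
```

View pics/r5.png

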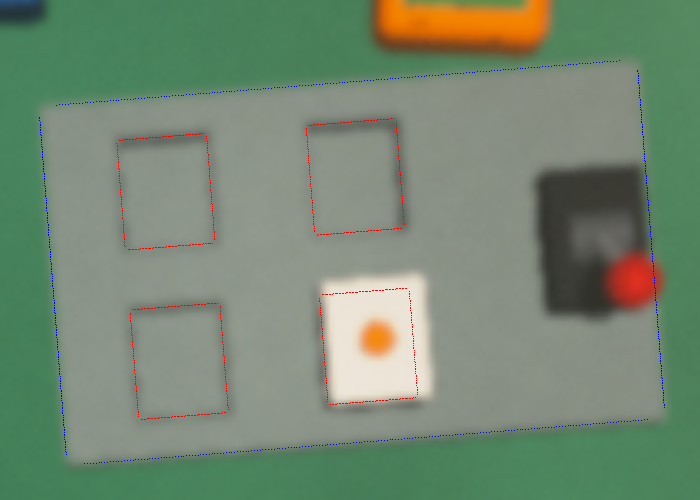

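Emit:
send_rows:
  steps:
    - {"dp":[0,0,50],"roll":0,"jaw":30}
    - {"dp":[0,0,100],"roll":0,"jaw":30}
    - {"dp":[0,0,140],"roll":0,"jaw":30}
    - {"dp":[0,0,158],"roll":0,"jaw":30}
    - {"dp":[0,0,160],"roll":0,"jaw":30}

```text
time_s: 40.17
tcp_pos: [0.5851, 0.2103, 0.0405]
eef_rot: [179.9, 0.1, 4.3]
contact_force: [0.5, 0.7, -1.6]
gripper_width: 0.0498
gripper_force: 35.0
```

Emit:
send_rows:
  steps:
    - {"dp":[0,0,2],"roll":0,"jaw":30}
    - {"dp":[0,0,4],"roll":0,"jaw":30}
    - {"dp":[0,0,5],"roll":0,"jaw":30}
    - {"dp":[0,0,5],"roll":0,"jaw":30}

```text
time_s: 40.67
tcp_pos: [0.5854, 0.2114, 0.0366]
eef_rot: [-180.0, -0.1, 4.4]
contact_force: [-0.7, 0.4, 0.4]
gripper_width: 0.05
gripper_force: 35.0
```

Emit:
send_rows:
  steps:
    - {"dp":[0,0,1],"roll":0,"jaw":30}
    - {"dp":[0,0,1],"roll":0,"jaw":75}
    - {"dp":[0,0,1],"roll":0,"jaw":75}
    - {"dp":[0,0,1],"roll":0,"jaw":75}
    - {"dp":[0,0,1],"roll":0,"jaw":75}

```text
time_s: 41.3
tcp_pos: [0.5851, 0.211, 0.0349]
eef_rot: [180.0, 0.0, 4.4]
contact_force: [0.4, -0.2, -0.5]
gripper_width: 0.0656
gripper_force: 0.0
```

Emit:
send_rows:
  steps:
    - {"dp":[0,0,-50],"roll":0,"jaw":90}
    - {"dp":[0,0,-110],"roll":0,"jaw":100}
    - {"dp":[0,40,-165],"roll":0,"jaw":100}
    - {"dp":[0,100,-165],"roll":0,"jaw":100}
    - {"dp":[0,150,-165],"roll":0,"jaw":100}

```text
time_s: 41.92
tcp_pos: [0.5967, 0.0601, 0.2013]
eef_rot: [-180.0, -0.1, 4.4]
contact_force: [0.6, -0.1, -0.5]
gripper_width: 0.0877
gripper_force: 0.0
```

Emit:
send_rows:
  steps:
    - {"dp":[0,50,0],"roll":0,"jaw":100}
    - {"dp":[0,100,0],"roll":0,"jaw":100}
    - {"dp":[0,100,0],"roll":0,"jaw":100}

```text
time_s: 42.3
tcp_pos: [0.6038, -0.0413, 0.1998]
eef_rot: [180.0, 0.0, 4.1]
contact_force: [-0.2, 1.2, -0.3]
gripper_width: 0.0877
gripper_force: 0.0
```

```bash
python3 - <<'E'
from h import *
R=relays()
for q in R: print(np.round(q,4))
D=[q for q in R if np.hypot(q[0]-.585,q[1]-.211)<.05]
if D: q=D[0]; plan((q[0],q[1],.2,q[2]),(q[0],q[1],.033,q[2]))
else: plan((.5854,.2114,.2,4.4))
E
```

```text
[4.5200e-01 3.7290e-01 6.0448e+00 2.7135e+03]
[ 4.544e-01 -3.905e-01  3.231e-01  2.820e+03]
[ 5.3270e-01 -3.9220e-01 -9.6360e-01  2.8905e+03]
t 42.35 tcp [ 0.6039 -0.0399  0.1998] yaw 4.20 rp [1.8e+02 2.0e-02] w 0.0875 F [ 0.1  0.7 -0.8]
dp [-1.000e-01 -2.519e+02 -2.000e-01] roll -0.004
```

```bash
sed -i 's/cv2.inRange(h,(0,0,140),(180,70,255))/cv2.inRange(h,(0,0,WV),(180,WS,255))/; s/^S=1000.*/S=1000.; WV=140; WS=70/' h.py; python3 - <<'E'
import h
from h import *
c=r.capture('top');cv2.imwrite('pics/top6.png',c['image'])
for h.WV,h.WS in((70,60),(90,60),(110,70)):
  print(h.WV)
  for q in relays(c): print(np.round(q,4))
hs=cv2.cvtColor(c['image'],cv2.COLOR_BGR2HSV)
for p in ([.585,.2114,.05],[.581,.3733,.05]):
  u,v=cv2.projectPoints(np.array([p]),c['rvec'],c['tvec'],c['K'],None)[0].ravel().round().astype(int); print(u,v,hs[v-8:v+9:4,u-8:u+9:8].tolist())
E
```

```text
70
[4.5130e-01 3.7240e-01 6.9108e+00 2.7740e+03]
[ 4.5430e-01 -3.8870e-01 -2.8528e+00  2.9935e+03]
[ 5.3260e-01 -3.8990e-01 -7.6204e+00  3.1085e+03]
90
[4.5110e-01 3.7290e-01 7.3888e+00 2.7030e+03]
[ 4.5430e-01 -3.8950e-01 -2.1769e+00  2.9015e+03]
[ 5.3260e-01 -3.9110e-01 -5.0243e+00  2.9685e+03]
110
[4.5150e-01 3.7350e-01 5.6941e+00 2.6805e+03]
[ 4.544e-01 -3.900e-01 -3.348e-01  2.880e+03]
[ 5.3260e-01 -3.9160e-01 -2.5984e+00  2.9580e+03]
176 191 [[[15, 98, 86], [16, 103, 82], [16, 96, 69]], [[15, 91, 87], [16, 94, 81], [16, 90, 68]], [[15, 98, 86], [16, 95, 83], [14, 88, 67]], [[13, 95, 89], [15, 104, 83], [16, 92, 69]], [[15, 95, 89], [14, 88, 87], [14, 90, 68]]]
108 194 [[[52, 42, 163], [20, 83, 74], [18, 91, 73]], [[22, 31, 215], [12, 117, 129], [20, 81, 72]], [[20, 27, 230], [16, 255, 240], [21, 71, 61]], [[21, 25, 231], [12, 85, 228], [17, 34, 213]], [[20, 28, 231], [19, 26, 232], [19, 34, 186]]]
```

View pics/top6.png

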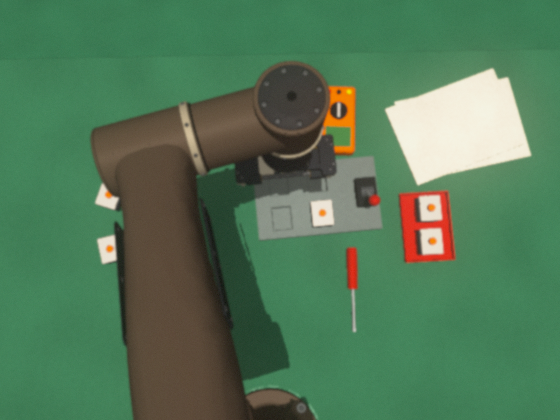

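Emit:
send_rows:
  steps:
    - {"dp":[0,-60,0],"roll":0,"jaw":100}
    - {"dp":[0,-120,0],"roll":0,"jaw":100}
    - {"dp":[0,-180,0],"roll":0,"jaw":100}
    - {"dp":[0,-240,0],"roll":0,"jaw":100}
    - {"dp":[0,-252,0],"roll":0,"jaw":100}

```text
time_s: 43.02
tcp_pos: [0.584, 0.2178, 0.1998]
eef_rot: [-180.0, -0.0, 4.7]
contact_force: [-0.7, -0.5, -0.7]
gripper_width: 0.0872
gripper_force: 0.0
```

Emit:
send_rows:
  steps:
    - {"dp":[0,0,0],"roll":0,"jaw":100}
    - {"dp":[0,0,0],"roll":0,"jaw":100}

```text
time_s: 43.28
tcp_pos: [0.5848, 0.2125, 0.1999]
eef_rot: [180.0, 0.0, 4.4]
contact_force: [-0.4, 0.5, 0.4]
gripper_width: 0.0872
gripper_force: 0.0
```

```bash
python3 - <<'E'
from h import *
plungers();plan((.5854,.2114,.033,4.4))
E
```

```text
orange px [280. 205.] 219 -> [0.5787 0.2122]
t 43.33 tcp [0.5849 0.2121 0.2   ] yaw 4.32 rp [1.7999e+02 1.0000e-02] w 0.0876 F [-0.4 -1.5 -1.1]
dp [  0.5   0.8 167. ] roll -0.001
```

Emit:
send_rows:
  steps:
    - {"dp":[-6.5,0,50],"roll":0,"jaw":100}
    - {"dp":[-6.5,0,100],"roll":0,"jaw":100}
    - {"dp":[-6.5,0,140],"roll":0,"jaw":100}
    - {"dp":[-6.5,0,160],"roll":0,"jaw":100}
    - {"dp":[-6.5,0,166],"roll":0,"jaw":100}

```text
time_s: 43.95
tcp_pos: [0.578, 0.2109, 0.0327]
eef_rot: [179.9, 0.1, 4.3]
contact_force: [0.2, -0.0, 0.0]
gripper_width: 0.0876
gripper_force: 0.0
```

Emit:
send_rows:
  steps:
    - {"dp":[0,0,0],"roll":0,"jaw":30}
    - {"dp":[0,0,0],"roll":0,"jaw":30}
    - {"dp":[0,0,0],"roll":0,"jaw":30}
    - {"dp":[0,0,0],"roll":0,"jaw":30}
    - {"dp":[0,0,0],"roll":0,"jaw":30}
  newtons: 50

```text
time_s: 44.58
tcp_pos: [0.5786, 0.2124, 0.0346]
eef_rot: [180.0, -0.0, 4.4]
contact_force: [-0.3, -2.3, 5.3]
gripper_width: 0.0497
gripper_force: 50.0
```

Emit:
send_rows:
  steps:
    - {"dp":[0,0,0],"roll":0,"jaw":30}
    - {"dp":[0,0,-40],"roll":0,"jaw":30}
    - {"dp":[0,0,-80],"roll":0,"jaw":30}
    - {"dp":[0,20,-125],"roll":0,"jaw":30}
    - {"dp":[0,60,-165],"roll":0,"jaw":30}

```text
time_s: 45.2
tcp_pos: [0.5828, 0.1533, 0.2]
eef_rot: [-180.0, 0.0, 4.5]
contact_force: [0.0, 0.3, -2.2]
gripper_width: 0.0496
gripper_force: 50.0
```

```bash
python3 - <<'E'
from h import *
plan((.6120,-.1279,.2,4.5))
c=r.capture('wrist');g=cv2.cvtColor(c['image'],cv2.COLOR_BGR2GRAY)[200:290,270:290].mean(1);print(200+np.argmax(np.diff(g)));plungers()
E
```

```text
t 45.20 tcp [0.5828 0.1533 0.2   ] yaw 4.48 rp [-179.97    0.  ] w 0.0496 F [ 0.   0.3 -2.2]
dp [  7.1 282.6   0. ] roll -0.000
218
orange px [279. 288.] 262 -> [0.4861 0.1431]
```

```bash
python3 - <<'E'
from h import *
c=r.capture('wrist');cv2.imwrite('pics/w11.png',c['image'])
g=cv2.cvtColor(c['image'],cv2.COLOR_BGR2GRAY)[205:296,262:268].mean(1);print([(205+i,int(g[i])) for i in range(0,91,3)])
g=cv2.cvtColor(cv2.imread('pics/w10.png'),cv2.COLOR_BGR2GRAY)[205:296,262:268].mean(1);print([(205+i,int(g[i])) for i in range(0,91,3)])
E
```

```text
[(205, 94), (208, 95), (211, 95), (214, 41), (217, 38), (220, 84), (223, 86), (226, 86), (229, 136), (232, 139), (235, 170), (238, 192), (241, 203), (244, 205), (247, 205), (250, 205), (253, 205), (256, 205), (259, 205), (262, 205), (265, 205), (268, 205), (271, 205), (274, 205), (277, 205), (280, 205), (283, 205), (286, 183), (289, 143), (292, 139), (295, 70)]
[(205, 126), (208, 126), (211, 127), (214, 127), (217, 126), (220, 42), (223, 85), (226, 85), (229, 144), (232, 199), (235, 212), (238, 213), (241, 212), (244, 212), (247, 212), (250, 212), (253, 212), (256, 212), (259, 212), (262, 212), (265, 211), (268, 212), (271, 212), (274, 211), (277, 211), (280, 204), (283, 166), (286, 142), (289, 145), (292, 146), (295, 71)]
```

Emit:
send_rows:
  steps:
    - {"dp":[1.5,55,0],"roll":0,"jaw":30}
    - {"dp":[3,110,0],"roll":0,"jaw":30}
    - {"dp":[4.5,165,0],"roll":0,"jaw":30}
    - {"dp":[6,220,0],"roll":0,"jaw":30}
    - {"dp":[8,270,0],"roll":0,"jaw":30}

```text
time_s: 45.98
tcp_pos: [0.6109, -0.1168, 0.197]
eef_rot: [-180.0, 0.2, 4.4]
contact_force: [0.1, -0.3, -2.6]
gripper_width: 0.0497
gripper_force: 50.0
```

Emit:
send_rows:
  steps:
    - {"dp":[0,13,10],"roll":0,"jaw":30}
    - {"dp":[0,13,55],"roll":0,"jaw":30}
    - {"dp":[0,13,100],"roll":0,"jaw":30}
    - {"dp":[0,13,128],"roll":0,"jaw":30}
    - {"dp":[0,13,130],"roll":0,"jaw":30}

```text
time_s: 46.6
tcp_pos: [0.6101, -0.1279, 0.0652]
eef_rot: [-180.0, 0.4, 4.4]
contact_force: [-0.3, -0.2, -1.9]
gripper_width: 0.0497
gripper_force: 50.0
```

Emit:
send_rows:
  steps:
    - {"dp":[0,0,0],"roll":0,"jaw":30}
    - {"dp":[0,0,0],"roll":0,"jaw":30}

```text
time_s: 46.85
tcp_pos: [0.6136, -0.1284, 0.0704]
eef_rot: [180.0, -0.1, 4.4]
contact_force: [0.6, 0.1, -1.2]
gripper_width: 0.0495
gripper_force: 50.0
```

```bash
python3 - <<'E'
from h import *
plan((.613,-.1279,.055,4.5))
c=r.capture('wrist')
g=cv2.cvtColor(c['image'],cv2.COLOR_BGR2GRAY)[205:250,262:268].mean(1);print([(205+i,int(g[i])) for i in range(0,45,3)])
E
```

```text
t 46.85 tcp [ 0.6136 -0.1284  0.0704] yaw 4.39 rp [ 1.8e+02 -1.4e-01] w 0.0495 F [ 0.6  0.1 -1.2]
dp [-0.5 -0.6 15.4] roll -0.002
[(205, 126), (208, 127), (211, 128), (214, 43), (217, 40), (220, 85), (223, 88), (226, 89), (229, 138), (232, 141), (235, 173), (238, 194), (241, 206), (244, 208), (247, 208)]
```

Emit:
send_rows:
  steps:
    - {"dp":[-0.5,-0.5,8],"roll":0,"jaw":30}
    - {"dp":[-0.5,-0.5,13],"roll":0,"jaw":30}
    - {"dp":[-0.5,-0.5,16],"roll":0,"jaw":30}
    - {"dp":[-0.5,-0.5,19],"roll":0,"jaw":30}
    - {"dp":[-0.5,-0.5,19],"roll":0,"jaw":30}

```text
time_s: 47.52
tcp_pos: [0.6118, -0.1283, 0.0496]
eef_rot: [-180.0, 0.0, 4.4]
contact_force: [-0.5, 1.6, -2.7]
gripper_width: 0.0498
gripper_force: 50.0
```

No contact force at 7 mm depth: going in cleanly.

Emit:
send_rows:
  steps:
    - {"dp":[0,0,3],"roll":0,"jaw":30}
    - {"dp":[0,0,5],"roll":0,"jaw":30}
    - {"dp":[0,0,7],"roll":0,"jaw":30}
    - {"dp":[0,0,8],"roll":0,"jaw":30}
    - {"dp":[0,0,8],"roll":0,"jaw":30}

```text
time_s: 48.15
tcp_pos: [0.6121, -0.1283, 0.0426]
eef_rot: [180.0, -0.0, 4.4]
contact_force: [-2.8, 2.7, 4.7]
gripper_width: 0.0497
gripper_force: 50.0
```

Emit:
send_rows:
  steps:
    - {"dp":[0,0,0],"roll":0,"jaw":75}
    - {"dp":[0,0,0],"roll":0,"jaw":75}
    - {"dp":[0,0,0],"roll":0,"jaw":75}
    - {"dp":[0,0,-50],"roll":0,"jaw":80}
    - {"dp":[0,0,-105],"roll":0,"jaw":100}

```text
time_s: 48.78
tcp_pos: [0.6114, -0.1285, 0.1472]
eef_rot: [180.0, 0.1, 4.4]
contact_force: [1.0, 0.5, 0.7]
gripper_width: 0.0755
gripper_force: 0.0
```

Emit:
send_rows:
  steps:
    - {"dp":[0,-30,-45],"roll":0.1,"jaw":100}
    - {"dp":[1,-85,-52],"roll":0.2,"jaw":100}
    - {"dp":[2,-145,-52],"roll":0.3,"jaw":100}
    - {"dp":[3,-205,-52],"roll":0.4,"jaw":100}
    - {"dp":[4,-265,-52],"roll":0.4,"jaw":100}

```text
time_s: 49.4
tcp_pos: [0.5955, 0.138, 0.1992]
eef_rot: [-180.0, -0.0, -18.6]
contact_force: [1.6, -0.1, -1.1]
gripper_width: 0.0877
gripper_force: 0.0
```

```bash
python3 - <<'E'
from h import *
c=r.capture('top')
for q in relays(c): print(np.round(q,4))
for q in relays(c,.058):
  if -.2<q[1]<-.1: print('rack z .058',np.round(q,4))
plungers();plan((.581,.3733,.2,-18.5))
E
```

```text
[7.43700e-01 1.19300e-01 8.06172e+01 3.36450e+03]
[ 4.5440e-01 -3.9050e-01  1.9400e-01  2.8195e+03]
[ 5.3270e-01 -3.9220e-01 -9.3540e-01  2.8895e+03]
orange px [549.   3.] 113 -> [ 0.682  -0.1075]
t 49.50 tcp [0.5957 0.1411 0.1989] yaw -18.29 rp [-1.7995e+02 -3.0000e-02] w 0.0874 F [-0.5 -0.1  0.1]
dp [ -86.8 -215.8   -1.1] roll 0.004
```

Emit:
send_rows:
  steps:
    - {"dp":[-22,-55,0],"roll":0,"jaw":100}
    - {"dp":[-45,-110,0],"roll":0,"jaw":100}
    - {"dp":[-67,-165,0],"roll":0,"jaw":100}
    - {"dp":[-86,-212,0],"roll":0,"jaw":100}
    - {"dp":[-86,-212,0],"roll":0,"jaw":100}

```text
time_s: 50.12
tcp_pos: [0.5812, 0.3675, 0.1979]
eef_rot: [180.0, 0.0, -18.4]
contact_force: [-0.0, -0.9, -1.0]
gripper_width: 0.0876
gripper_force: 0.0
```

Emit:
send_rows:
  steps:
    - {"dp":[0,0,0],"roll":0,"jaw":100}
    - {"dp":[0,0,0],"roll":0,"jaw":100}

```text
time_s: 50.38
tcp_pos: [0.582, 0.3633, 0.1991]
eef_rot: [180.0, -0.0, -18.6]
contact_force: [0.8, 0.3, -0.9]
gripper_width: 0.0875
gripper_force: 0.0
```

```bash
python3 - <<'E'
from h import *
c=r.capture('top')
for q in relays(c): print(np.round(q,4))
for q in relays(c,.058):
  if -.2<q[1]<-.1: print('rack z .058',np.round(q,4))
plungers();plan((.581,.3733,.033,-18.5))
E
```

```text
[4.54500e-01 3.65900e-01 3.20098e+01 2.82200e+03]
[ 6.14200e-01 -1.31400e-01  1.10424e+01  3.65900e+03]
[ 4.5440e-01 -3.9080e-01 -1.1370e-01  2.7835e+03]
[ 5.327e-01 -3.922e-01 -3.780e-01  2.880e+03]
rack z .058 [ 6.12400e-01 -1.30500e-01  1.23829e+01  3.63650e+03]
orange px [269. 203.] 227 -> [0.5821 0.3755]
t 50.48 tcp [0.5821 0.3633 0.1993] yaw -18.63 rp [-1.7998e+02 -1.0000e-02] w 0.0875 F [ 1.  -0.3 -0.6]
dp [ -4.2  -9.1 166.3] roll -0.002
```

Emit:
send_rows:
  steps:
    - {"dp":[-4,-9,50],"roll":0,"jaw":100}
    - {"dp":[-4,-9,100],"roll":0,"jaw":100}
    - {"dp":[-4,-9,140],"roll":0,"jaw":100}
    - {"dp":[-4,-9,160],"roll":0,"jaw":100}
    - {"dp":[-4,-9,165],"roll":0,"jaw":100}

```text
time_s: 51.1
tcp_pos: [0.5809, 0.3737, 0.0333]
eef_rot: [179.9, 0.0, -18.6]
contact_force: [-0.2, -1.0, 1.2]
gripper_width: 0.0879
gripper_force: 0.0
```

Emit:
send_rows:
  steps:
    - {"dp":[0,0,0],"roll":0,"jaw":30}
    - {"dp":[0,0,0],"roll":0,"jaw":30}
    - {"dp":[0,0,0],"roll":0,"jaw":30}
    - {"dp":[0,0,0],"roll":0,"jaw":30}
    - {"dp":[0,0,0],"roll":0,"jaw":30}
  newtons: 50

```text
time_s: 51.72
tcp_pos: [0.5809, 0.3744, 0.0345]
eef_rot: [-180.0, -0.0, -18.5]
contact_force: [-1.2, 0.0, 3.5]
gripper_width: 0.0493
gripper_force: 50.0
```

Emit:
send_rows:
  steps:
    - {"dp":[0,0,0],"roll":0,"jaw":30}
    - {"dp":[0,0,-40],"roll":0,"jaw":30}
    - {"dp":[0,0,-80],"roll":-0.1,"jaw":30}
    - {"dp":[0,20,-125],"roll":-0.2,"jaw":30}
    - {"dp":[0,60,-165],"roll":-0.3,"jaw":30}

```text
time_s: 52.35
tcp_pos: [0.5615, 0.3177, 0.1994]
eef_rot: [180.0, 0.0, -1.1]
contact_force: [0.8, -0.3, -2.7]
gripper_width: 0.0498
gripper_force: 50.0
```

```bash
python3 - <<'E'
from h import *
plan((.6046,-.0334,.2,4.5))
c=r.capture('wrist')
g=cv2.cvtColor(c['image'],cv2.COLOR_BGR2GRAY)[205:250,262:268].mean(1);print([(205+i,int(g[i])) for i in range(0,45,3)])
E
```

```text
t 52.35 tcp [0.5615 0.3177 0.1994] yaw -1.12 rp [1.7998e+02 3.0000e-02] w 0.0498 F [ 0.8 -0.3 -2.7]
dp [ 50.  350.2  -0.6] roll -0.098
[(205, 89), (208, 89), (211, 51), (214, 35), (217, 71), (220, 81), (223, 81), (226, 129), (229, 129), (232, 158), (235, 182), (238, 194), (241, 196), (244, 196), (247, 196)]
```

Emit:
send_rows:
  steps:
    - {"dp":[8,58,0],"roll":-0.05,"jaw":30}
    - {"dp":[16,116,0],"roll":-0.1,"jaw":30}
    - {"dp":[25,174,0],"roll":-0.1,"jaw":30}
    - {"dp":[33,232,0],"roll":-0.1,"jaw":30}
    - {"dp":[41,290,0],"roll":-0.1,"jaw":30}

```text
time_s: 53.02
tcp_pos: [0.5953, 0.0248, 0.1983]
eef_rot: [-180.0, 0.1, 4.4]
contact_force: [1.1, -1.0, -1.6]
gripper_width: 0.0497
gripper_force: 50.0
```

Emit:
send_rows:
  steps:
    - {"dp":[5,54,0],"roll":0,"jaw":30}
    - {"dp":[5,59,10],"roll":0,"jaw":30}
    - {"dp":[5,59,60],"roll":0,"jaw":30}
    - {"dp":[5,59,105],"roll":0,"jaw":30}
    - {"dp":[5,59,128],"roll":0,"jaw":30}

```text
time_s: 53.65
tcp_pos: [0.6031, -0.0317, 0.0675]
eef_rot: [180.0, 0.3, 4.3]
contact_force: [0.5, -0.3, -2.8]
gripper_width: 0.0499
gripper_force: 50.0
```

Emit:
send_rows:
  steps:
    - {"dp":[0,0,0],"roll":0,"jaw":30}
    - {"dp":[0,0,0],"roll":0,"jaw":30}

```text
time_s: 53.9
tcp_pos: [0.6059, -0.0314, 0.0717]
eef_rot: [180.0, -0.1, 4.4]
contact_force: [-0.1, -0.2, -2.6]
gripper_width: 0.0495
gripper_force: 50.0
```

```bash
python3 - <<'E'
from h import *
plan((.6042,-.0334,.055,4.5))
c=r.capture('wrist')
g=cv2.cvtColor(c['image'],cv2.COLOR_BGR2GRAY)[205:250,262:268].mean(1);print([(205+i,int(g[i])) for i in range(0,45,3)])
E
```

```text
t 53.90 tcp [ 0.6059 -0.0314  0.0717] yaw 4.40 rp [ 1.8e+02 -5.0e-02] w 0.0495 F [-0.1 -0.2 -2.6]
dp [-1.8  1.8 16.7] roll -0.002
[(205, 130), (208, 131), (211, 70), (214, 41), (217, 81), (220, 92), (223, 92), (226, 143), (229, 144), (232, 175), (235, 200), (238, 213), (241, 215), (244, 215), (247, 215)]
```

Emit:
send_rows:
  steps:
    - {"dp":[-1.5,2,8],"roll":0,"jaw":30}
    - {"dp":[-1.5,2,13],"roll":0,"jaw":30}
    - {"dp":[-1.5,2,17],"roll":0,"jaw":30}
    - {"dp":[-1.5,2,20],"roll":0,"jaw":30}
    - {"dp":[-1.5,2,20],"roll":0,"jaw":30}

```text
time_s: 54.58
tcp_pos: [0.6042, -0.0337, 0.0512]
eef_rot: [-180.0, -0.0, 4.4]
contact_force: [-0.3, 2.2, -2.1]
gripper_width: 0.05
gripper_force: 50.0
```

Emit:
send_rows:
  steps:
    - {"dp":[0,0,3],"roll":0,"jaw":30}
    - {"dp":[0,0,6],"roll":0,"jaw":30}
    - {"dp":[0,0,8],"roll":0,"jaw":30}
    - {"dp":[0,0,9.5],"roll":0,"jaw":30}
    - {"dp":[0,0,9.5],"roll":0,"jaw":30}

```text
time_s: 55.2
tcp_pos: [0.6041, -0.0336, 0.0425]
eef_rot: [-180.0, -0.0, 4.4]
contact_force: [-4.0, 6.2, 8.5]
gripper_width: 0.0497
gripper_force: 50.0
```

Emit:
send_rows:
  steps:
    - {"dp":[0,0,0],"roll":0,"jaw":75}
    - {"dp":[0,0,0],"roll":0,"jaw":75}
    - {"dp":[0,0,0],"roll":0,"jaw":75}
    - {"dp":[0,0,-50],"roll":0,"jaw":80}
    - {"dp":[0,0,-105],"roll":0,"jaw":100}

```text
time_s: 55.82
tcp_pos: [0.6032, -0.0344, 0.1466]
eef_rot: [180.0, 0.2, 4.4]
contact_force: [0.6, 0.2, 0.6]
gripper_width: 0.075
gripper_force: 0.0
```

Emit:
send_rows:
  steps:
    - {"dp":[-8,-28,-45],"roll":-0.07,"jaw":100}
    - {"dp":[-24,-82,-52],"roll":-0.14,"jaw":100}
    - {"dp":[-40,-136,-52],"roll":-0.14,"jaw":100}
    - {"dp":[-56,-190,-52],"roll":-0.14,"jaw":100}
    - {"dp":[-72,-245,-52],"roll":-0.14,"jaw":100}

```text
time_s: 56.45
tcp_pos: [0.5127, 0.2061, 0.1986]
eef_rot: [180.0, -0.0, 12.4]
contact_force: [-0.3, 0.7, 0.2]
gripper_width: 0.0877
gripper_force: 0.0
```

Emit:
send_rows:
  steps:
    - {"dp":[-25,-53,0],"roll":0,"jaw":100}
    - {"dp":[-50,-106,0],"roll":0,"jaw":100}
    - {"dp":[-70,-153,0],"roll":0,"jaw":100}
    - {"dp":[-70,-153,0],"roll":0,"jaw":100}
    - {"dp":[-70,-153,0],"roll":0,"jaw":100}

```text
time_s: 57.08
tcp_pos: [0.4122, 0.3391, 0.1983]
eef_rot: [180.0, 0.0, 12.4]
contact_force: [-0.3, 0.5, 1.0]
gripper_width: 0.0875
gripper_force: 0.0
```

```bash
python3 - <<'E'
from h import *
c=r.capture('top')
for q in relays(c): print(np.round(q,4))
plungers();plan((.4521,.368,.033,12.5))
E
```

```text
[ 6.1340e-01 -1.3160e-01  8.9877e+00  3.5380e+03]
orange px [255. 150.] 268 -> [0.4529 0.3701]
t 57.17 tcp [0.4128 0.3384 0.1983] yaw 12.33 rp [1.7998e+02 1.0000e-02] w 0.0876 F [0.  0.1 0.4]
dp [ 44.7 -20.6 165.3] roll -0.003
```

Emit:
send_rows:
  steps:
    - {"dp":[44.5,-20.5,20],"roll":0,"jaw":100}
    - {"dp":[44.5,-20.5,70],"roll":0,"jaw":100}
    - {"dp":[44.5,-20.5,120],"roll":0,"jaw":100}
    - {"dp":[44.5,-20.5,155],"roll":0,"jaw":100}
    - {"dp":[44.5,-20.5,164],"roll":0,"jaw":100}

```text
time_s: 57.8
tcp_pos: [0.4513, 0.3664, 0.0321]
eef_rot: [179.8, 0.2, 12.3]
contact_force: [0.5, -0.2, 0.2]
gripper_width: 0.0879
gripper_force: 0.0
```

Emit:
send_rows:
  steps:
    - {"dp":[0,0,0],"roll":0,"jaw":30}
    - {"dp":[0,0,0],"roll":0,"jaw":30}
    - {"dp":[0,0,0],"roll":0,"jaw":30}
    - {"dp":[0,0,0],"roll":0,"jaw":30}
    - {"dp":[0,0,0],"roll":0,"jaw":30}
  newtons: 50

```text
time_s: 58.42
tcp_pos: [0.4515, 0.3691, 0.0353]
eef_rot: [-180.0, -0.0, 12.4]
contact_force: [-1.7, -0.3, 5.8]
gripper_width: 0.0497
gripper_force: 49.9
```

Emit:
send_rows:
  steps:
    - {"dp":[0,0,0],"roll":0,"jaw":30}
    - {"dp":[0,0,-40],"roll":0,"jaw":30}
    - {"dp":[0,0,-80],"roll":0.07,"jaw":30}
    - {"dp":[0,20,-125],"roll":0.14,"jaw":30}
    - {"dp":[0,60,-165],"roll":0.14,"jaw":30}

```text
time_s: 59.05
tcp_pos: [0.464, 0.3104, 0.2006]
eef_rot: [-180.0, 0.0, 4.4]
contact_force: [0.7, 0.2, -3.2]
gripper_width: 0.0497
gripper_force: 49.9
```

```bash
python3 - <<'E'
from h import *
plan((.5199,-.0401,.2,4.5))
c=r.capture('wrist')
g=cv2.cvtColor(c['image'],cv2.COLOR_BGR2GRAY)[205:250,262:268].mean(1);print([(205+i,int(g[i])) for i in range(0,45,3)])
E
```

```text
t 59.05 tcp [0.464  0.3104 0.2006] yaw 4.41 rp [-179.99    0.  ] w 0.0497 F [ 0.7  0.2 -3.2]
dp [ 28.8 353.7   0.6] roll -0.002
[(205, 87), (208, 88), (211, 34), (214, 36), (217, 79), (220, 82), (223, 82), (226, 129), (229, 151), (232, 159), (235, 192), (238, 197), (241, 197), (244, 196), (247, 197)]
```

Emit:
send_rows:
  steps:
    - {"dp":[4.5,58,0],"roll":0,"jaw":30}
    - {"dp":[9,116,0],"roll":0,"jaw":30}
    - {"dp":[14,174,0],"roll":0,"jaw":30}
    - {"dp":[18.5,232,0],"roll":0,"jaw":30}
    - {"dp":[23,290,0],"roll":0,"jaw":30}

```text
time_s: 59.72
tcp_pos: [0.5089, 0.0211, 0.1993]
eef_rot: [-180.0, 0.0, 4.4]
contact_force: [1.4, -0.0, -3.1]
gripper_width: 0.0501
gripper_force: 49.9
```

Emit:
send_rows:
  steps:
    - {"dp":[4,54,0],"roll":0,"jaw":30}
    - {"dp":[4,64,10],"roll":0,"jaw":30}
    - {"dp":[4,64,60],"roll":0,"jaw":30}
    - {"dp":[4,64,105],"roll":0,"jaw":30}
    - {"dp":[4,64,130],"roll":0,"jaw":30}

```text
time_s: 60.35
tcp_pos: [0.5163, -0.0406, 0.0667]
eef_rot: [180.0, 0.2, 4.4]
contact_force: [-0.6, 0.6, -1.8]
gripper_width: 0.0496
gripper_force: 49.9
```

Emit:
send_rows:
  steps:
    - {"dp":[0,0,0],"roll":0,"jaw":30}
    - {"dp":[0,0,0],"roll":0,"jaw":30}

```text
time_s: 60.6
tcp_pos: [0.5187, -0.0403, 0.0702]
eef_rot: [180.0, -0.0, 4.4]
contact_force: [-0.2, 0.2, -1.8]
gripper_width: 0.0501
gripper_force: 49.9
```

```bash
python3 - <<'E'
from h import *
plan((.5194,-.0401,.055,4.5))
c=r.capture('wrist')
g=cv2.cvtColor(c['image'],cv2.COLOR_BGR2GRAY)[205:250,262:268].mean(1);print([(205+i,int(g[i])) for i in range(0,45,3)])
E
```

```text
t 60.60 tcp [ 0.5187 -0.0403  0.0702] yaw 4.41 rp [ 1.8e+02 -5.0e-02] w 0.0501 F [-0.2  0.2 -1.8]
dp [ 0.7 -0.1 15.2] roll -0.002
[(205, 72), (208, 71), (211, 23), (214, 22), (217, 48), (220, 49), (223, 49), (226, 79), (229, 94), (232, 100), (235, 123), (238, 126), (241, 127), (244, 127), (247, 127)]
```

Emit:
send_rows:
  steps:
    - {"dp":[0.7,0,8],"roll":0,"jaw":30}
    - {"dp":[0.7,0,13],"roll":0,"jaw":30}
    - {"dp":[0.7,0,16],"roll":0,"jaw":30}
    - {"dp":[0.7,0,19],"roll":0,"jaw":30}
    - {"dp":[0.7,0,19],"roll":0,"jaw":30}

```text
time_s: 61.28
tcp_pos: [0.5191, -0.0407, 0.0526]
eef_rot: [180.0, -0.0, 4.4]
contact_force: [-9.0, 3.1, 24.7]
gripper_width: 0.0495
gripper_force: 49.9
```

Emit:
send_rows:
  steps:
    - {"dp":[0,0,-6],"roll":0,"jaw":30}
    - {"dp":[0,0,-12],"roll":0,"jaw":30}
    - {"dp":[0,0,-14],"roll":0,"jaw":30}
    - {"dp":[0,0,-14],"roll":0,"jaw":30}

```text
time_s: 61.78
tcp_pos: [0.5188, -0.0407, 0.0645]
eef_rot: [-180.0, -0.0, 4.4]
contact_force: [-0.2, 0.6, -1.8]
gripper_width: 0.0497
gripper_force: 49.9
```

```bash
python3 - <<'E'
from rackfit import *
plan((.5194,-.0401,.055,4.5))
c=r.capture('wrist');im=c['image']
g=cv2.cvtColor(im,cv2.COLOR_BGR2GRAY)[205:250,262:268].mean(1);print([(205+i,int(g[i])) for i in range(0,45,3)])
for q in relays(): print(np.round(q,4))
cv2.imwrite('pics/w12.png',im)
E
```

```text
t 61.77 tcp [ 0.5188 -0.0407  0.0645] yaw 4.36 rp [-180.   -0.] w 0.0497 F [-0.2  0.6 -1.8]
dp [ 0.6 -0.5  9.5] roll -0.002
[(205, 69), (208, 70), (211, 22), (214, 22), (217, 46), (220, 47), (223, 48), (226, 77), (229, 90), (232, 95), (235, 119), (238, 123), (241, 123), (244, 123), (247, 123)]
```

View pics/w12.png

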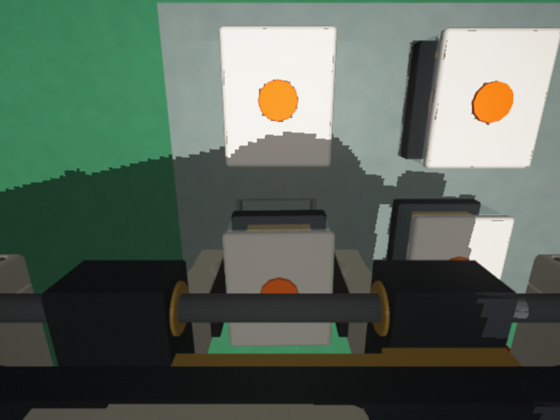

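Emit:
send_rows:
  steps:
    - {"dp":[-0.8,-0.6,3],"roll":0,"jaw":30}
    - {"dp":[-0.8,-0.6,6],"roll":0,"jaw":30}
    - {"dp":[-0.8,-0.6,9],"roll":0,"jaw":30}
    - {"dp":[-0.8,-0.6,10],"roll":0,"jaw":30}
    - {"dp":[-0.8,-0.6,10],"roll":0,"jaw":30}

```text
time_s: 62.5
tcp_pos: [0.5179, -0.0401, 0.0543]
eef_rot: [180.0, 0.0, 4.4]
contact_force: [0.4, -0.9, -2.4]
gripper_width: 0.0494
gripper_force: 49.9
```

No contact now at 3 mm depth (chamfer passed).

Emit:
send_rows:
  steps:
    - {"dp":[0,0,2],"roll":0,"jaw":30}
    - {"dp":[0,0,4],"roll":0,"jaw":30}
    - {"dp":[0,0,6],"roll":0,"jaw":30}
    - {"dp":[0,0,6],"roll":0,"jaw":30}

```text
time_s: 63.0
tcp_pos: [0.5181, -0.0399, 0.0483]
eef_rot: [-180.0, -0.0, 4.4]
contact_force: [-0.6, 2.4, -3.7]
gripper_width: 0.0498
gripper_force: 49.9
```

Emit:
send_rows:
  steps:
    - {"dp":[0,0,2],"roll":0,"jaw":30}
    - {"dp":[0,0,4],"roll":0,"jaw":30}
    - {"dp":[0,0,5],"roll":0,"jaw":30}
    - {"dp":[0,0,6],"roll":0,"jaw":30}
    - {"dp":[0,0,6],"roll":0,"jaw":30}

```text
time_s: 63.62
tcp_pos: [0.5181, -0.04, 0.0432]
eef_rot: [-180.0, -0.0, 4.4]
contact_force: [-3.6, 5.4, 8.3]
gripper_width: 0.0494
gripper_force: 49.9
```

Emit:
send_rows:
  steps:
    - {"dp":[0,0,0],"roll":0,"jaw":75}
    - {"dp":[0,0,0],"roll":0,"jaw":75}
    - {"dp":[0,0,0],"roll":0,"jaw":75}
    - {"dp":[0,0,-50],"roll":0,"jaw":75}
    - {"dp":[0,0,-105],"roll":0,"jaw":50}

```text
time_s: 64.25
tcp_pos: [0.5171, -0.0405, 0.1478]
eef_rot: [180.0, 0.2, 4.4]
contact_force: [1.4, -0.1, 0.5]
gripper_width: 0.0604
gripper_force: 0.0
```

Emit:
send_rows:
  steps:
    - {"dp":[-15,-50,-40],"roll":0,"jaw":0}
    - {"dp":[-30,-108,-50],"roll":0,"jaw":0}
    - {"dp":[-45,-166,-50],"roll":0,"jaw":0}
    - {"dp":[-60,-224,-50],"roll":0,"jaw":0}
    - {"dp":[-75,-282,-50],"roll":0,"jaw":0}

```text
time_s: 64.88
tcp_pos: [0.4208, 0.2369, 0.1977]
eef_rot: [-180.0, -0.0, 4.4]
contact_force: [1.5, 0.4, -0.2]
gripper_width: 0.0115
gripper_force: 0.0
```

Emit:
send_rows:
  steps:
    - {"dp":[-15,-58,0],"roll":0,"jaw":0}
    - {"dp":[-30,-116,0],"roll":0,"jaw":0}
    - {"dp":[-30,-116,0],"roll":0,"jaw":0}

```text
time_s: 65.25
tcp_pos: [0.3818, 0.3519, 0.1971]
eef_rot: [180.0, -0.0, 4.6]
contact_force: [0.0, -0.4, 0.2]
gripper_width: 0.0003
gripper_force: 0.0
```

```bash
python3 - <<'E'
import h
from h import *
c=r.capture('top');cv2.imwrite('pics/top7.png',c['image']);print(r.get_state()['tcp_pos'])
def orange(z,b):
    im=rect(c,z,*b,2000.);hs=cv2.cvtColor(im,cv2.COLOR_BGR2HSV);m=cv2.inRange(hs,(4,140,100),(18,255,255))
    n,l,s,ce=cv2.connectedComponentsWithStats(m)
    return [(round(b[1]-(ce[i][1]+.5)/2000,4),round(b[3]-(ce[i][0]+.5)/2000,4),round(float(s[i,4])/4)) for i in range(1,n) if 400<s[i,4]<3000]
print('rack plungers',orange(.060,(.47,.65,-.2,.05)));print('tray',orange(.063,(.40,.58,-.5,-.3)))
for h.WV,h.WS in((140,70),(170,60)):
  print([np.round(q,4) for q in relays(c,.058)])
a=np.radians(4.5)
for x,y in((42.5,90),(-42.5,90),(42.5,-5),(-42.5,-5)):print('hole',np.round([.5693+(x*np.cos(a)-y*np.sin(a))/1e3,-.1264+(x*np.sin(a)+y*np.cos(a))/1e3],4))
im=rect(c,.114,.48,.66,-.32,-.18,2000.);hs=cv2.cvtColor(im,cv2.COLOR_BGR2HSV);m=cv2.inRange(hs,(0,150,80),(6,255,255))|cv2.inRange(hs,(174,150,80),(180,255,255))
n,l,s,ce=cv2.connectedComponentsWithStats(m);print('ball',[(.66-ce[i][1]/2000,-.18-ce[i][0]/2000,s[i,4]) for i in range(1,n) if s[i,4]>500])
E
```

```text
[0.38211898 0.34998584 0.19693306]
rack plungers [(np.float64(0.6103), np.float64(-0.1296), 158), (np.float64(0.604), np.float64(-0.0348), 156), (np.float64(0.5261), np.float64(-0.1348), 158), (np.float64(0.5184), np.float64(-0.0411), 158)]
tray [(np.float64(0.5109), np.float64(-0.4114), 196), (np.float64(0.4517), np.float64(-0.3902), 192)]
[array([ 6.119e-01, -1.307e-01,  6.167e+00,  3.395e+03])]
[array([ 7.40300e-01,  1.24100e-01, -8.69857e+01,  3.38800e+03]), array([ 6.0410e-01, -3.5200e-02,  4.6189e+00,  2.9390e+03]), array([ 5.1880e-01, -4.1500e-02,  4.0022e+00,  2.9450e+03]), array([ 5.2640e-01, -1.3530e-01,  6.0122e+00,  2.9210e+03]), array([ 6.1060e-01, -1.3000e-01,  5.3926e+00,  2.9015e+03])]
hole [ 0.6046 -0.0333]
hole [ 0.5199 -0.04  ]
hole [ 0.6121 -0.1281]
hole [ 0.5273 -0.1347]
ball [(np.float64(0.5213687619452113), np.float64(-0.31234731365470375), np.int32(4709)), (np.float64(0.5465620577027763), np.float64(-0.24642161132280893), np.int32(1837))]
```

```bash
python3 - <<'E'
import h
from h import *
c=r.capture('top');b=(.40,.58,-.5,-.3);im=rect(c,.054,*b,2000.)
hs=cv2.cvtColor(im,cv2.COLOR_BGR2HSV)
m=cv2.inRange(hs,(0,0,150),(180,80,255))|cv2.inRange(hs,(4,80,100),(22,255,255));m=cv2.morphologyEx(m,cv2.MORPH_OPEN,np.ones((9,9)))
for k in cv2.findContours(m,cv2.RETR_EXTERNAL,cv2.CHAIN_APPROX_NONE)[0]:
    if cv2.contourArea(k)<2000: continue
    p=cv2.approxPolyDP(cv2.convexHull(k) if cv2.contourArea(k)<14000 else k,8,True).reshape(-1,2)
    print(cv2.contourArea(k)/4,cv2.minAreaRect(k),[(round(b[1]-v/2000,3),round(b[3]-u/2000,3)) for u,v in p])
s=cv2.resize(m,(50,45),interpolation=cv2.INTER_AREA)
for row in s: print(''.join('#' if v>128 else '.' for v in row))
E
```

```text
7126.25 ((209.0, 175.5), (333.0, 158.0), 90.0) [(np.float64(0.576), np.float64(-0.416)), (np.float64(0.571), np.float64(-0.415)), (np.float64(0.57), np.float64(-0.432)), (np.float64(0.544), np.float64(-0.433)), (np.float64(0.542), np.float64(-0.388)), (np.float64(0.484), np.float64(-0.385)), (np.float64(0.482), np.float64(-0.367)), (np.float64(0.422), np.float64(-0.366)), (np.float64(0.421), np.float64(-0.414)), (np.float64(0.476), np.float64(-0.418)), (np.float64(0.479), np.float64(-0.43)), (np.float64(0.47), np.float64(-0.437)), (np.float64(0.416), np.float64(-0.439)), (np.float64(0.409), np.float64(-0.429)), (np.float64(0.409), np.float64(-0.44)), (np.float64(0.434), np.float64(-0.444)), (np.float64(0.568), np.float64(-0.438)), (np.float64(0.576), np.float64(-0.434))]
..................................................
......................##.#########................
.......#############.###.........##...............
.................................##...............
.................................##...............
.................................##...............
............
[... 1276 characters left out ...]
....############.....##..............
................#############.....##..............
................#############.....##..............
................#############.....##..............
................#############.....##..............
................#############.....##..............
................#############.....##..............
................#############.....##..............
.................############......#..............
...................................#..............
..................................##..............
.......#..#...######...######.#.####..............
.......#############..............................
..................................................
```

```bash
python3 - <<'E'
from h import *
plan((.512,-.411,.2,0.5))
E
```

```text
t 65.35 tcp [0.3825 0.3488 0.197 ] yaw 4.45 rp [1.7993e+02 4.0000e-02] w 0.0002 F [-0.2 -0.9 -0.4]
dp [ 70.2 767.5  -3. ] roll 0.069
```

Emit:
send_rows:
  steps:
    - {"dp":[5,58,0],"roll":0.02,"jaw":70}
    - {"dp":[10,116,0],"roll":0.04,"jaw":70}
    - {"dp":[16,174,0],"roll":0.07,"jaw":70}
    - {"dp":[21,232,0],"roll":0.07,"jaw":70}
    - {"dp":[26,290,0],"roll":0.07,"jaw":70}

```text
time_s: 65.97
tcp_pos: [0.4306, 0.0584, 0.1978]
eef_rot: [-180.0, -0.0, 0.3]
contact_force: [1.1, 0.1, -0.3]
gripper_width: 0.0446
gripper_force: 0.0
```

Emit:
send_rows:
  steps:
    - {"dp":[9,58,0],"roll":0,"jaw":75}
    - {"dp":[19,116,0],"roll":0,"jaw":75}
    - {"dp":[28,174,0],"roll":0,"jaw":75}
    - {"dp":[38,232,0],"roll":0,"jaw":75}
    - {"dp":[47,290,0],"roll":0,"jaw":75}

```text
time_s: 66.6
tcp_pos: [0.4787, -0.2314, 0.1977]
eef_rot: [180.0, -0.0, 0.2]
contact_force: [0.8, 0.1, -0.2]
gripper_width: 0.0655
gripper_force: 0.0
```

Emit:
send_rows:
  steps:
    - {"dp":[9,58,0],"roll":0,"jaw":75}
    - {"dp":[19,116,0],"roll":0,"jaw":75}
    - {"dp":[28,174,0],"roll":0,"jaw":75}
    - {"dp":[28,174,0],"roll":0,"jaw":75}
    - {"dp":[28,174,0],"roll":0,"jaw":75}

```text
time_s: 67.22
tcp_pos: [0.5072, -0.4029, 0.1969]
eef_rot: [-180.0, 0.1, 0.2]
contact_force: [0.4, 0.6, 0.9]
gripper_width: 0.0653
gripper_force: 0.0
```

```bash
python3 - <<'E'
from h import *
plan((.512,-.411,.2,0.5));plungers(.063)
E
```

```text
t 67.22 tcp [ 0.5072 -0.4029  0.1969] yaw 0.20 rp [-1.7996e+02  6.0000e-02] w 0.0653 F [0.4 0.6 0.9]
dp [ 4.8  8.1 -3.1] roll -0.005
orange px [288. 197.] 259 -> [ 0.5126 -0.4095]
orange px [265. 256.] 230 -> [ 0.4541 -0.3885]
```

Emit:
send_rows:
  steps:
    - {"dp":[5,8,10],"roll":0,"jaw":75}
    - {"dp":[5,8,60],"roll":0,"jaw":75}
    - {"dp":[5,8,105],"roll":0,"jaw":75}
    - {"dp":[5,8,130],"roll":0,"jaw":75}
    - {"dp":[5,8,135],"roll":0,"jaw":75}

```text
time_s: 67.9
tcp_pos: [0.513, -0.4088, 0.0603]
eef_rot: [-179.9, 0.2, 0.4]
contact_force: [0.0, -0.1, 0.9]
gripper_width: 0.0659
gripper_force: 0.0
```

Emit:
send_rows:
  steps:
    - {"dp":[0,0,8],"roll":0,"jaw":75}
    - {"dp":[0,0,16],"roll":0,"jaw":75}
    - {"dp":[0,0,22],"roll":0,"jaw":75}
    - {"dp":[0,0,22],"roll":0,"jaw":75}

```text
time_s: 68.4
tcp_pos: [0.5137, -0.4099, 0.0403]
eef_rot: [-180.0, 0.0, 0.4]
contact_force: [-0.2, -0.6, 0.3]
gripper_width: 0.0656
gripper_force: 0.0
```

Emit:
send_rows:
  steps:
    - {"dp":[0,0,0],"roll":0,"jaw":30}
    - {"dp":[0,0,0],"roll":0,"jaw":30}
    - {"dp":[0,0,0],"roll":0,"jaw":30}
    - {"dp":[0,0,0],"roll":0,"jaw":30}
    - {"dp":[0,0,0],"roll":0,"jaw":30}
  newtons: 40

```text
time_s: 69.03
tcp_pos: [0.5144, -0.4102, 0.0409]
eef_rot: [180.0, -0.1, 0.4]
contact_force: [1.3, -1.8, 2.1]
gripper_width: 0.0502
gripper_force: 39.4
```

Emit:
send_rows:
  steps:
    - {"dp":[0,0,-10],"roll":0,"jaw":30}
    - {"dp":[0,0,-20],"roll":0,"jaw":30}
    - {"dp":[8,-8,-20],"roll":0,"jaw":30}
    - {"dp":[18,-18,-20],"roll":0,"jaw":30}
    - {"dp":[18,-18,-20],"roll":0,"jaw":30}

```text
time_s: 69.65
tcp_pos: [0.5327, -0.3906, 0.0601]
eef_rot: [-180.0, 0.0, 0.4]
contact_force: [-0.3, -0.2, -2.2]
gripper_width: 0.0502
gripper_force: 39.4
```

```bash
python3 - <<'E'
from h import *
plan((.532,-.3925,.0409,2))
im=r.capture('wrist')['image']
g=cv2.cvtColor(im,cv2.COLOR_BGR2GRAY)[195:260,262:268].mean(1);print([(195+i,int(g[i])) for i in range(0,65,3)])
E
```

```text
t 69.65 tcp [ 0.5327 -0.3906  0.0601] yaw 0.44 rp [-1.7998e+02  2.0000e-02] w 0.0502 F [-0.3 -0.2 -2.2]
dp [-0.7  1.9 19.2] roll -0.027
[(195, 39), (198, 40), (201, 40), (204, 40), (207, 40), (210, 41), (213, 39), (216, 15), (219, 19), (222, 40), (225, 41), (228, 56), (231, 67), (234, 88), (237, 88), (240, 108), (243, 110), (246, 110), (249, 111), (252, 111), (255, 110), (258, 110)]
```

Emit:
send_rows:
  steps:
    - {"dp":[0,1,7],"roll":-0.02,"jaw":30}
    - {"dp":[0,1,13],"roll":-0.02,"jaw":30}
    - {"dp":[0,1,17],"roll":-0.02,"jaw":30}
    - {"dp":[0,1,19],"roll":-0.02,"jaw":30}
    - {"dp":[0,1,20],"roll":-0.02,"jaw":30}

```text
time_s: 70.32
tcp_pos: [0.5315, -0.3929, 0.0409]
eef_rot: [180.0, 0.0, 1.5]
contact_force: [-4.5, 1.7, 7.3]
gripper_width: 0.0501
gripper_force: 39.4
```

Emit:
send_rows:
  steps:
    - {"dp":[0,0,0],"roll":0,"jaw":70}
    - {"dp":[0,0,0],"roll":0,"jaw":70}
    - {"dp":[0,0,0],"roll":0,"jaw":70}
    - {"dp":[0,0,-40],"roll":0,"jaw":70}
    - {"dp":[0,0,-100],"roll":0,"jaw":50}

```text
time_s: 70.95
tcp_pos: [0.5306, -0.3923, 0.1395]
eef_rot: [-179.9, 0.2, 1.5]
contact_force: [1.2, -0.8, 0.6]
gripper_width: 0.0561
gripper_force: 0.0
```

```bash
python3 - <<'E'
from h import *
plan((.5068,-.2497,.18,4.5),(.5068,-.2497,.112,4.5),(.585,-.2435,.112,4.5));plungers(.063)
E
```

```text
t 70.95 tcp [ 0.5306 -0.3923  0.1395] yaw 1.50 rp [-179.9     0.23] w 0.0561 F [ 1.2 -0.8  0.6]
dp [ -20.1 -143.2  -40.5] roll -0.052
dp [ 0.  0. 68.] roll -0.000
dp [78.4 -0.  -0. ] roll -0.000
orange px [280. 228.] 372 -> [ 0.5289 -0.3915]
```

Emit:
send_rows:
  steps:
    - {"dp":[-10,-40,-50],"roll":0,"jaw":0}
    - {"dp":[-25,-95,-60],"roll":0,"jaw":0}
    - {"dp":[-40,-153,-60],"roll":0,"jaw":0}
    - {"dp":[-55,-211,-60],"roll":0,"jaw":0}
    - {"dp":[-70,-269,-60],"roll":0,"jaw":0}

```text
time_s: 71.62
tcp_pos: [0.4543, -0.1242, 0.2007]
eef_rot: [-180.0, -0.1, 1.5]
contact_force: [1.0, 0.7, 0.7]
gripper_width: 0.0035
gripper_force: 0.0
```

Emit:
send_rows:
  steps:
    - {"dp":[-15,-58,0],"roll":0,"jaw":0}
    - {"dp":[-30,-116,0],"roll":0,"jaw":0}
    - {"dp":[-45,-174,0],"roll":0,"jaw":0}
    - {"dp":[-60,-232,0],"roll":0,"jaw":0}
    - {"dp":[-60,-290,0],"roll":0,"jaw":0}

```text
time_s: 72.25
tcp_pos: [0.3861, 0.1644, 0.2012]
eef_rot: [-179.9, -0.1, 1.6]
contact_force: [1.4, -0.2, -1.5]
gripper_width: 0.0001
gripper_force: 0.0
```

```bash
cat > chk.py <<'E'
from h import *
c=r.capture('top');s=r.get_state();print(s['time_s'],s['tcp_pos'])
def orange(z,b):
    im=rect(c,z,*b,2000.);hs=cv2.cvtColor(im,cv2.COLOR_BGR2HSV);m=cv2.inRange(hs,(4,140,100),(18,255,255))
    n,l,t,ce=cv2.connectedComponentsWithStats(m)
    return [(float(round(b[1]-(ce[i][1]+.5)/2000,4)),float(round(b[3]-(ce[i][0]+.5)/2000,4)),round(float(t[i,4])/4)) for i in range(1,n) if 400<t[i,4]<3000]
print('rack plungers',orange(.060,(.47,.65,-.2,.05)));print('tray',orange(.063,(.40,.58,-.5,-.3)))
print([np.round(q,4) for q in relays(c,.054)])
im=rect(c,.114,.48,.66,-.32,-.18,2000.);hs=cv2.cvtColor(im,cv2.COLOR_BGR2HSV);m=cv2.inRange(hs,(0,150,80),(6,255,255))|cv2.inRange(hs,(174,150,80),(180,255,255))
n,l,t,ce=cv2.connectedComponentsWithStats(m);print('ball',[(round(float(.66-ce[i][1]/2000),4),round(float(-.18-ce[i][0]/2000),4),int(t[i,4])) for i in range(1,n) if t[i,4]>500])
E
python3 chk.py; python3 -c "
from h import *
plan((.495,-.2507,.2,4.5),(.495,-.2507,.112,4.5),(.585,-.2437,.112,4.5))"
```

```text
72.3 [0.38767573 0.16995067 0.20152571]
rack plungers [(0.6104, -0.1295, 154), (0.6039, -0.0348, 152), (0.5261, -0.1348, 153), (0.5184, -0.0411, 153)]
tray [(0.528, -0.3932, 188), (0.4448, -0.3521, 134), (0.4506, -0.39, 194)]
[array([ 4.502e-01, -3.900e-01, -3.156e-01,  2.817e+03]), array([ 5.2750e-01, -3.9290e-01, -3.0340e+00,  2.8825e+03])]
ball [(0.5213, -0.3123, 4728), (0.5465, -0.2465, 1831)]
t 72.30 tcp [0.3877 0.17   0.2015] yaw 1.66 rp [-179.8   -0.2] w 0.0004 F [1.4 6.7 2.8]
dp [ 95.1 423.6   1.5] roll -0.050
dp [ 0.  0. 88.] roll -0.000
dp [90.3  0.1 -0. ] roll -0.000
```

Emit:
send_rows:
  steps:
    - {"dp":[13,58,0],"roll":-0.05,"jaw":0}
    - {"dp":[26,116,0],"roll":-0.05,"jaw":0}
    - {"dp":[39,174,0],"roll":-0.05,"jaw":0}
    - {"dp":[52,232,0],"roll":-0.05,"jaw":0}
    - {"dp":[65,290,0],"roll":-0.05,"jaw":0}

```text
time_s: 72.92
tcp_pos: [0.4603, -0.1276, 0.2009]
eef_rot: [-180.0, -0.1, 4.4]
contact_force: [0.6, 1.3, -0.1]
gripper_width: 0.0003
gripper_force: 0.0
```

Emit:
send_rows:
  steps:
    - {"dp":[15,58,0],"roll":0,"jaw":0}
    - {"dp":[30,116,0],"roll":0,"jaw":0}
    - {"dp":[30,130,0],"roll":0,"jaw":0}
    - {"dp":[30,130,0],"roll":0,"jaw":0}

```text
time_s: 73.42
tcp_pos: [0.4992, -0.2538, 0.1999]
eef_rot: [-180.0, 0.0, 4.2]
contact_force: [-0.2, -0.2, -0.1]
gripper_width: 0.0006
gripper_force: 0.0
```

```bash
python3 -c "
from h import *
plan((.495,-.2507,.2,4.5),(.495,-.2507,.112,4.5),(.585,-.2437,.112,4.5))"
```

```text
t 73.42 tcp [ 0.4992 -0.2538  0.1999] yaw 4.24 rp [-1.7998e+02  4.0000e-02] w 0.0006 F [-0.2 -0.2 -0.1]
dp [-3.9 -3.4 -0.1] roll -0.005
dp [ 0.  0. 88.] roll -0.000
dp [90.3  0.1 -0. ] roll -0.000
```

Emit:
send_rows:
  steps:
    - {"dp":[-4,-4,45],"roll":0,"jaw":0}
    - {"dp":[-4,-4,80],"roll":0,"jaw":0}
    - {"dp":[-4,-4,88],"roll":0,"jaw":0}
    - {"dp":[-4,-4,88],"roll":0,"jaw":0}

```text
time_s: 73.92
tcp_pos: [0.4957, -0.2486, 0.1132]
eef_rot: [180.0, -0.0, 4.4]
contact_force: [0.3, -0.4, 0.3]
gripper_width: 0.0004
gripper_force: 0.0
```

Emit:
send_rows:
  steps:
    - {"dp":[20,0,0],"roll":0,"jaw":0}
    - {"dp":[36,0,0],"roll":0,"jaw":0}
    - {"dp":[50,0,0],"roll":0,"jaw":0}
    - {"dp":[64,0,0],"roll":0,"jaw":0}
    - {"dp":[78,0,0],"roll":0,"jaw":0}

```text
time_s: 74.55
tcp_pos: [0.574, -0.2433, 0.1125]
eef_rot: [-180.0, -0.0, 4.4]
contact_force: [-0.5, -0.3, 0.1]
gripper_width: 0.0003
gripper_force: 0.5
```

Emit:
send_rows:
  steps:
    - {"dp":[6,0,0],"roll":0,"jaw":0}
    - {"dp":[11,0,0],"roll":0,"jaw":0}
    - {"dp":[15,0,0],"roll":0,"jaw":0}
    - {"dp":[15,0,0],"roll":0,"jaw":0}

```text
time_s: 75.05
tcp_pos: [0.5882, -0.2422, 0.1125]
eef_rot: [180.0, -0.0, 4.4]
contact_force: [-1.6, -0.4, -0.9]
gripper_width: 0.0006
gripper_force: 0.1
```

Continue until the stop is felt.

Emit:
send_rows:
  steps:
    - {"dp":[3,0,0],"roll":0,"jaw":0}
    - {"dp":[6,0,0],"roll":0,"jaw":0}
    - {"dp":[9,0,0],"roll":0,"jaw":0}
    - {"dp":[9,0,0],"roll":0,"jaw":0}

```text
time_s: 75.55
tcp_pos: [0.5929, -0.2418, 0.1121]
eef_rot: [-179.9, 0.4, 4.3]
contact_force: [-13.0, -0.3, 7.6]
gripper_width: 0.0008
gripper_force: 7.0
```

Emit:
send_rows:
  steps:
    - {"dp":[-15,0,0],"roll":0,"jaw":0}
    - {"dp":[-60,0,0],"roll":0,"jaw":0}
    - {"dp":[-80,-10,-50],"roll":0,"jaw":0}
    - {"dp":[-90,-50,-95],"roll":0,"jaw":0}
    - {"dp":[-105,-105,-95],"roll":0,"jaw":0}

```text
time_s: 76.18
tcp_pos: [0.4865, -0.1446, 0.2115]
eef_rot: [179.9, -0.5, 4.3]
contact_force: [0.8, 0.5, -1.3]
gripper_width: 0.0006
gripper_force: 0.0
```

Emit:
send_rows:
  steps:
    - {"dp":[-15,-58,0],"roll":0,"jaw":0}
    - {"dp":[-30,-116,0],"roll":0,"jaw":0}
    - {"dp":[-45,-174,0],"roll":0,"jaw":0}
    - {"dp":[-50,-232,0],"roll":0,"jaw":0}
    - {"dp":[-50,-290,0],"roll":0,"jaw":0}

```text
time_s: 76.8
tcp_pos: [0.4118, 0.1426, 0.2084]
eef_rot: [-179.9, -0.2, 4.4]
contact_force: [0.8, 0.2, 0.3]
gripper_width: 0.0006
gripper_force: 0.0
```

Emit:
send_rows:
  steps:
    - {"dp":[0,0,0],"roll":0,"jaw":0}
    - {"dp":[0,0,0],"roll":0,"jaw":0}

```text
time_s: 77.05
tcp_pos: [0.4122, 0.1408, 0.2076]
eef_rot: [-180.0, -0.0, 4.4]
contact_force: [-0.5, -0.5, 0.1]
gripper_width: 0.0005
gripper_force: 0.0
```

```bash
python3 chk.py
```

```text
77.1 [0.41228163 0.14009939 0.20751523]
rack plungers [(0.6103, -0.1296, 153), (0.6039, -0.0348, 151), (0.5261, -0.1348, 152), (0.5183, -0.0411, 152)]
tray [(0.5305, -0.3554, 102), (0.528, -0.3932, 187), (0.4451, -0.3522, 136), (0.4506, -0.39, 194)]
[array([ 4.502e-01, -3.900e-01, -1.156e-01,  2.818e+03]), array([ 5.2740e-01, -3.9270e-01, -5.1496e+00,  2.9040e+03])]
ball [(0.6163, -0.2413, 1606), (0.5213, -0.3123, 4717)]
```

```bash
python3 -c "
from plant import r
print(r.close_job())"
```

```text
the job is handed in; nothing more can be done
None
```

All six relays were tested: the four sound ones are seated in the rack, the two sticking ones stand upright in the reject tray, the power lever is against its on stop, and the job was handed in at about 77 s (the hand-in returned no verdict).

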